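# Dry set-up of a glass shelf for gluing

### The arm

A 6-joint arm with a two-finger parallel gripper is mounted at the origin on the work surface. World frame = base frame: x ahead of the robot, y to its left, z up, the work surface at z = 0. Lengths are in m, angles in rad, forces in N, time in s.
With the tool pointing down it reaches from about 0.25 to 0.8 m from the base axis. Payload 3.9 kg.
Tool frame: the origin (TCP) lies at the very end of the fingers, on their centre line; the grasp point (between the pads) lies 19 mm behind it (r.grasp_offset is the distance from the TCP to the grasp point, in m); z points along the fingers, y is the direction in which the jaws open and shut (so a half turn about z gives the same grasp; the last joint's range is limited). The gripper opens to 85 mm and grips with 20 to 120 N. Pads are 22 mm wide; open, the fingers measure 114 mm over their backs; the gripper's body (76 mm by 85 mm) begins 54 mm behind the grasp point. The pads swing forward as they close: fully open they stand 13 mm farther back than shut.
Start: joints at [-1.163, 0.26, -0.138, 1.173, 0, 1.571], TCP at [0.208, -0.482, 0.231] pointing down, gripper open.
Joint ranges: [-2.78, 2.78], [-0.83, 1.72], [-1.28, 1.37], [-1.9, 2.12], [-1.57, 1.48], [-3.14, 3.14]. Speed limits (rad/s): [2.57, 2.57, 3.14, 3.14, 3.14, 3.14].

### API

Orientations are given as a unit quaternion [x, y, z, w].
In Python, from cell import r gives the robot as it stands. The module is installed in compiled form; this text tells all that it offers.
- The arm moves only by the shell command python3 -m jog 'ROWS' [FORCE]. ROWS is JSON, one flat list of numbers, 7 for each row, row after row: the shift along the tool's x, y, z in mm, then the turn, a rotation vector about the tool's x, y, z in rad, then the opening, from 0 (shut) to 1 (fully open). In form: [x, y, z, ax, ay, az, claw, x, y, z, ax, ay, az, claw, ...]. A call has 1 to 8 rows; each row is the pose to reach, as a shift and turn from the pose measured when the call began, along the tool's axes at that moment; what a row does not reach only later rows make up. A row lasts 1/10 s, in which the tool goes at most 50 mm and 8.59 degrees, less where a joint would pass 70% of its speed; a pose out of reach is approached as far as the arm can. A call with a gripper value outside its range is refused whole. The fingers move at their own pace and stop on an object; FORCE is the grip in N (left out, the last holds). Time passes only in rows, so rows that repeat a pose let the fingers close. It gives the time, the measured TCP pose, the force and the opening at its end, in the units of the state.
- r.read_state(): the state, without advancing time (a new reading comes with each control period).
- r.capture(name): name is "scene" or "side" or "wrist"; returns a dict with "image" (420x560x3 uint8, red, green, blue), "z_map" (420x560 float32, m along the optical axis (not along the pixel's ray), 0 where there is no reading), "camera_matrix" (3x3 intrinsics, pixels), "R" (3x3) and "t" (3): a world point X has camera coordinates R X + t; the wrist camera has in their place "T_tool_cam" (4x4, takes a point from camera to tool coordinates, whose origin is the TCP and whose axes are the flange's). Camera axes: x right, y down, z forward; pixel columns grow to the right and rows downward; lengths in m; the calibration is good to about 2 mm. A picture is of the moment at which its call begins: read the wrist's pose just before it.
- r.sign_off(): hands the job in, once; it reports no verdict.
Trained networks look in the newest picture that a camera, given by its name, has taken for a name from the list of things; names that differ only in an ending like _2 or _b are one class to them, and where a whole thing is asked for, a point or a joint stands for the part that bears it (a point fixed in the world has none). Each returns a list of dicts, best first, with "p" (0 to 1); they miss things now and then, are a little off and sometimes report something else, mostly with a low value. They report only what shows in the picture. A call takes as long as a camera call. They do not tell look-alikes from the thing itself.
- r.search_frame(camera, name): "box" ([left, top, width, height] in pixels, round what is visible of it).
- r.regions_of(camera, name): "pixels" (420x560 bool, what is visible of it) and "box" ([left, top, width, height] in pixels, round what is visible of it).
The state is a dict: "time_s": time; "q": joint angles; "joint_vel": joint speeds; "joint_efforts": joint torques, N m; "eef_pos": TCP position; "tool_rot": TCP orientation; "wrist_force": force on the tool from outside, world axes, zero at the start; "wrist_torque": the same for the moment, N m; "grip_width": finger opening in m.
Only numpy, scipy, OpenCV 4.12 (cv2) and the standard library are available. Lean on these libraries where they do the work, as an engineer would, in place of code of your own. Each camera call takes 0.05 s, during which the arm holds its last target.

### The job

Make the dry set-up for gluing a glass shelf on the dark board: stand the brass post on the middle of the orange pad and the aluminium post on the middle of the blue pad, and stand the black rubber prop on the board midway between them. Lay the green glass strip flat across both posts, centred and in line with the board, and gently set the red weight, knob up, on the middle of the glass. Leave the pliers and the oil bottle where they are.

Things in the scene. Friction and masses are not known exactly. Their poses are not given: they have to be found in the camera images.
- board: dark wooden base board lying on the bench, fixed, 100 x 240 x 10 mm. Origin at the centre of its underside; its y axis runs along its length, x across it, z up. Its top is 10 mm above the bench (bench at z = 0). The two pads lie on it, on its lengthwise centre line, 65 mm either side of its middle.
- pad_orange: orange round pad fixed on the board, 48 mm across, 3 mm thick. Origin at the centre of its underside, 10 mm above the bench; its top is 13 mm above the bench. It lies at one or the other end of the board.
- pad_blue: blue round pad, otherwise like the orange one, at the board's other end. Origin likewise at the centre of its underside.
- brass_post_mid (a point): loose brass-yellow round post with two dark bands, 32 mm across, 50 mm high, about 0.25 kg, standing on the bench. The point is its centre, 25 mm above its underside; z axis up.
- alu_post_mid (a point): loose silver-grey aluminium round post with two white bands, 32 mm across, 50 mm high, about 0.12 kg, standing on the bench. The point is its centre, 25 mm above its underside; z axis up.
- prop_mid (a point): loose black rubber round prop, 36 mm across, 50 mm high, about 0.03 kg, standing on the bench. The point is its centre, 25 mm above its underside; z axis up. Stood on the bare board, its top comes 3 mm lower than the tops of the posts on their pads.
- glass_mid (a point): loose strip of pale green float glass with darker green edges, 55 mm wide (x axis), 180 mm long (y axis), 10 mm thick (z axis), about 0.25 kg, lying flat on the bench between robot and board. The point is its centre, 5 mm above its underside. It can be gripped across its width, from above.
- weight_mid (a point): loose weight, about 0.5 kg, standing on the bench: a red round body 48 mm across and 30 mm high, a thin steel neck 16 mm across and 8 mm high, and on top a black round knob 24 mm across and 22 mm high, 60 mm high in all. The point is on its axis, half-way up, 30 mm above its underside; the middle of the knob is 19 mm above the point. z axis up.
- pliers_mid (a point): bystander: pliers about 160 mm long and 17 mm high, with one red and one black handle, lying on the bench at the far left. The point is at their middle, 8 mm above the bench.
- oil_mid (a point): bystander: small amber bottle with a black cap, 40 mm across, 75 mm high, standing on the bench far to the right. The point is its centre, 37.5 mm above its underside.
Things that resemble listed ones, but are neither listed nor needed, are in the scene too. Leave any purple look-alike of the part that bears prop_mid alone.

How it is judged:
On the way, in this order (a step that is already met when the one before it is completed fails the run):
1. both posts stand on their pads and the prop stands midway between them (horizontal distance between brass_post_mid and pad_orange below 0.01 m and angle between each of brass_post_mid, alu_post_mid, prop_mid's own z axis and vertical below 0.1 rad and height (world z) of brass_post_mid between 0.033 and 0.043 m and horizontal distance between alu_post_mid and pad_blue below 0.01 m and height (world z) of alu_post_mid between 0.033 and 0.043 m and horizontal distance between prop_mid and board below 0.012 m and height (world z) of prop_mid between 0.03 and 0.04 m), for 0.2 s.
2. the glass lies flat, centred and in line, across the posts (all of step 1 and horizontal distance between glass_mid and board below 0.015 m and angle between glass_mid's own z axis and vertical below 0.1 rad and height (world z) of glass_mid between 0.064 and 0.072 m and angle between the y axis of glass_mid and the y axis of board, either way round below 0.15 rad), for 0.2 s.
3. the weight stands on the middle of the glass (all of step 2 and horizontal distance between weight_mid and glass_mid below 0.014 m and angle between weight_mid's own z axis and vertical below 0.1 rad and height (world z) of weight_mid between 0.098 and 0.108 m), for 0.2 s.
At the end, for the whole second after the job is handed in: Upright, each centred: brass post on orange pad, aluminium post on blue pad (10 mm), prop on board's middle (12 mm); glass flat on the posts, centred on the board (15 mm), in line (0.15 rad); weight knob up on the glass's middle (14 mm). Tilts under 0.1 rad; all released, at rest (all of step 3 and linear speed of each of brass_post, alu_post, prop, glass, weight below 0.02 m/s and angular speed of each of brass_post, alu_post, prop, glass, weight below 0.3 rad/s); the robot touches nothing.
It fails at once if the pliers are moved by more than 30 mm (distance of pliers_mid from where it was at the start of the episode above 0.03 m).
It fails at once if the oil bottle is moved by more than 30 mm (distance of oil_mid from where it was at the start of the episode above 0.03 m).
It fails at once if the weight is dropped or pressed hard on the glass (over 60 N) (contact force between weight and glass above 60 N).
It also fails if it takes over 120 s, if anything falls off the work surface, if the arm or the gripper's body presses on something with over 40 N, if the wrist force passes 120 N, or if a joint passes its speed limit or range.

## Working session

There is one attempt and no reset: what is moved stays moved. The work goes in short steps, Python scripts to look and compute and a shell command to move; the robot and the scene stay as the last step left them, time stands still between calls to the robot, and variables do not carry over. Pictures are saved under pics/ and viewed, and the job is handed in when it is done.

```bash
mkdir -p pics; ls
cat > h.py <<'E'
import numpy as np, cv2
from cell import r
from scipy.spatial.transform import Rotation as Ro
def save(name,fn,crop=None,sc=1):
    c=r.capture(name); im=c["image"][:,:,::-1]
    if crop: im=im[crop[1]:crop[3],crop[0]:crop[2]]
    cv2.imwrite("pics/"+fn,cv2.resize(im,None,fx=sc,fy=sc,interpolation=cv2.INTER_CUBIC)); return c
def world(c,st=None):
    K=c["camera_matrix"];z=c["z_map"]
    v,u=np.mgrid[0:420,0:560]
    P=np.stack([(u-K[0,2])/K[0,0]*z,(v-K[1,2])/K[1,1]*z,z],-1)
    if "R" in c: W=(P-c["t"])@c["R"]
    else:
        T=c["T_tool_cam"]; P=P@T[:3,:3].T+T[:3,3]
        W=P@Ro.from_quat(st["tool_rot"]).as_matrix().T+np.array(st["eef_pos"])
    W[z==0]=np.nan
    return W
E
python3 - <<'E'
from h import *
st=r.read_state();print({k:np.round(v,3) for k,v in st.items()})
for n in("scene","side","wrist"):
    c=save(n,n+"0.png"); print(n,c["camera_matrix"].tolist(), {k:np.round(c[k],3).tolist() for k in c if k in("R","t","T_tool_cam")})
E
```

```text
pics
{'time_s': np.float64(0.0), 'q': array([-1.163,  0.261, -0.139,  1.173, -0.   ,  1.571]), 'joint_vel': array([-0.002, -0.   ,  0.001,  0.   ,  0.   , -0.   ]), 'joint_efforts': array([ 2.0000e-03, -4.0568e+01,  2.5392e+01,  1.9000e-02, -0.0000e+00,
       -0.0000e+00]), 'eef_pos': array([ 0.208, -0.481,  0.23 ]), 'tool_rot': array([ 0.979,  0.202, -0.   , -0.001]), 'wrist_force': array([-0.522, -0.173, -0.315]), 'wrist_torque': array([ 0.026, -0.058,  0.042]), 'grip_width': np.float64(0.085)}
scene [[459.49548992331376, 0.0, 274.5645552734081], [0.0, 459.49548992331376, 216.57007903261436], [0.0, 0.0, 1.0]] {'R': [[0.769, 0.639, -0.002], [0.539, -0.651, -0.535], [-0.343, 0.41, -0.845]], 't': [-0.436, -0.27, 1.192]}
side [[478.9954126763756, 0.0, 273.011042357414], [0.0, 478.9954126763756, 212.31314775098807], [0.0, 0.0, 1.0]] {'R': [[0.999, -0.032, -0.0], [-0.025, -0.767, -0.642], [0.02, 0.641, -0.767]], 't': [-0.559, 0.028, 1.246]}
wrist [[322.48136201357937, 0.0, 271.6897541749019], [0.0, 322.48136201357937, 209.95681975851338], [0.0, 0.0, 1.0]] {'T_tool_cam': [[-0.0, -0.945, -0.327, 0.083], [1.0, -0.0, -0.0, 0.0], [0.0, -0.327, 0.945, -0.142], [0.0, 0.0, 0.0, 1.0]]}
```

View pics/scene0.png

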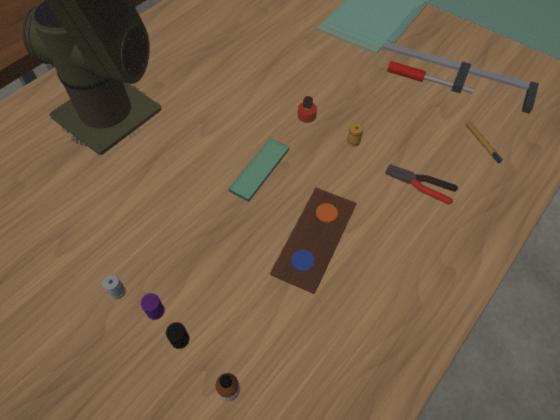

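View pics/side0.png

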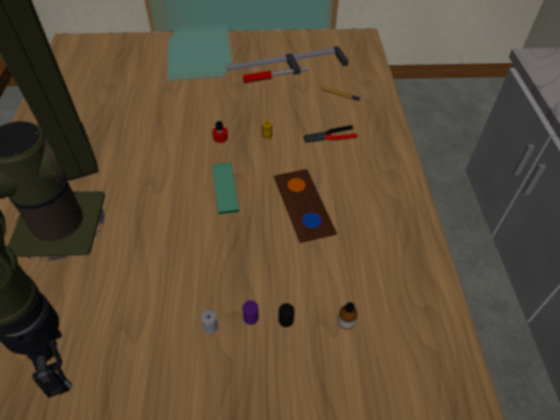

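View pics/wrist0.png

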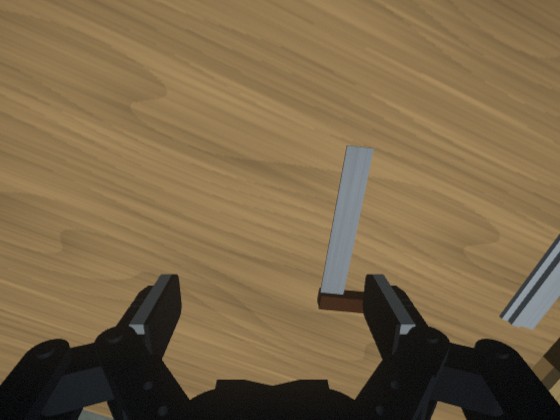

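The scene view shows the aluminium post at (113,287), purple look-alike at (152,307), black prop at (177,335), oil bottle at (228,386), glass at (260,170), weight at (307,109), brass post at (355,133), and the board at (315,240) with the orange pad at (326,213) and the blue at (303,261). The pliers are at (425,183). The side view agrees. Next I'll measure from both cameras.

```bash
cat > m.py <<'E'
from h import *
names=["board","pad_orange","pad_blue","brass_post_mid","alu_post_mid","prop_mid","glass_mid","weight_mid","oil_mid","pliers_mid"]
def run(cams=("scene","side"),names=names):
  for n in cams:
    c=r.capture(n);W=world(c)
    for nm in names:
        for d in r.regions_of(n,nm)[:3]:
            if d["p"]<.2: continue
            P=W[d["pixels"]];P=P[~np.isnan(P[:,0])]
            if len(P)<20: continue
            zt=np.percentile(P[:,2],95); T=P[P[:,2]>zt-.006]
            # min-area rect of top
            rect=cv2.minAreaRect((T[:,:2]*1000).astype(np.float32))
            (cx,cy),ra=cv2.minEnclosingCircle((T[:,:2]*1000).astype(np.float32))
            print(n,nm,round(d["p"],2),np.round(d["box"]),"zt",round(zt,4),"topmean",T[:,:2].mean(0).round(4),"rect",np.round(rect[0],1),np.round(rect[1],1),round(rect[2],1),"circ",round(cx,1),round(cy,1),round(ra,1))
if __name__=="__main__": run()
E
python3 m.py
python3 - <<'E'
from h import *
a=save("scene","cs.png",(90,260,250,410),4)
E
```

```text
scene board 0.58 [268. 187.  86. 106.] zt 0.0132 topmean [0.6447 0.0358] rect [641.4  43.6] [100.1 242.6] 14.1 circ 640.8 43.8 128.1
scene pad_orange 0.54 [314. 199.  27.  21.] zt 0.0162 topmean [0.6256 0.1059] rect [625.7 105.7] [46.4 47.3] 16.8 circ 626.5 107.5 25.3
scene pad_blue 0.86 [291. 247.  20.  26.] zt 0.016 topmean [ 0.6568 -0.0194] rect [656.1 -18.3] [49.2 50.4] 67.4 circ 657.8 -17.5 26.9
scene brass_post_mid 0.75 [345. 122.  15.  26.] zt 0.0518 topmean [0.5507 0.3222] rect [549.7 323.1] [31.7 31.4] 60.6 circ 550.9 324.6 17.8
scene alu_post_mid 0.63 [105. 276.  17.  26.] zt 0.0522 topmean [ 0.4142 -0.3082] rect [ 413.3 -308.9] [27.  28.8] 87.8 circ 413.8 -307.5 15.0
scene prop_mid 0.86 [143. 295.  21.  30.] zt 0.0524 topmean [ 0.5013 -0.2869] rect [ 500.7 -287.2] [34.2 33.9] 85.8 circ 500.2 -286.7 18.0
scene prop_mid 0.82 [168. 325.  25.  20.] zt 0.0523 topmean [ 0.5797 -0.296 ] rect [ 579.9 -295.7] [33.3 33.3] 71.3 circ 579.4 -295.8 17.5
scene glass_mid 0.74 [229. 136.  58.  67.] zt 0.0129 topmean [0.4301 0.1052] rect [428.7 109.5] [ 57.7 183.6] 8.0 circ 428.7 110.1 95.1
[... 1475 characters left out ...]
rc 500.6 -287.7 17.9
side prop_mid 0.61 [280. 305.  14.  21.] zt 0.0516 topmean [ 0.5789 -0.2975] rect [ 579.2 -296.5] [33.8 32.9] 23.8 circ 579.0 -297.0 18.1
side glass_mid 0.74 [212. 162.  27.  49.] zt 0.0122 topmean [0.431  0.1033] rect [430.3 107.4] [ 55.2 185.8] 7.9 circ 431.9 107.8 93.3
side weight_mid 0.66 [207. 121.  21.  25.] zt 0.0588 topmean [0.41   0.3147] rect [412.  318.1] [26.  20.1] 66.3 circ 414.1 317.5 15.0
side oil_mid 0.55 [336. 304.  21.  27.] zt 0.0741 topmean [ 0.7114 -0.3061] rect [ 711.4 -305.6] [15.3 16.9] 88.4 circ 711.6 -305.2 9.5
side pliers_mid 0.95 [306. 124.  51.  19.] zt 0.017 topmean [0.7387 0.3098] rect [741.2 309.4] [158.4  54.5] 12.1 circ 742.6 304.7 80.5
```

View pics/cs.png

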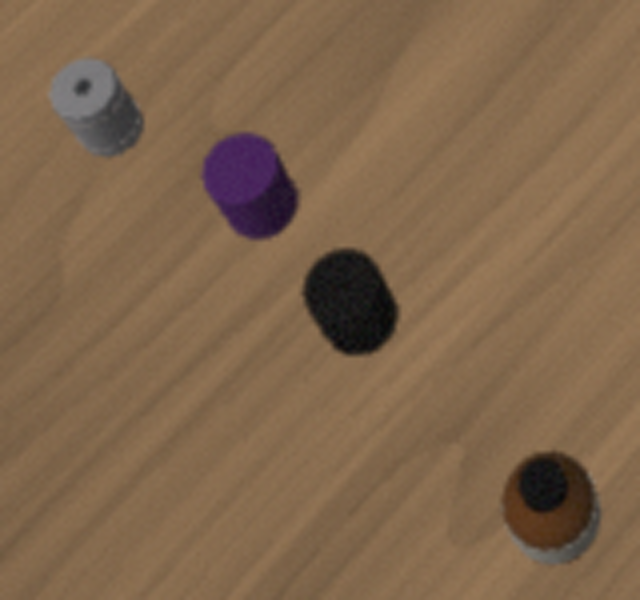

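Two things could be the prop: the purple cylinder at (152,307) and the black one at (177,335). The black one fits "black rubber", and the crop confirms it. Both cameras agree to about 2 mm, and the top heights match (51, 60, 12 and 16 mm).

Next is a helper that works out the shift to a target in tool axes.

```bash
cat > d.py <<'E'
import sys
from h import *
def d(x,y,z,yaw):
    st=r.read_state();R=Ro.from_quat(st["tool_rot"]).as_matrix();p=np.array(st["eef_pos"])
    a=np.deg2rad(yaw);best=None
    for s in(0,np.pi):
        ty=np.array([np.cos(a+s),np.sin(a+s),0]);tz=np.array([0,0,-1.]);G=np.stack([np.cross(ty,tz),ty,tz],1)
        v=Ro.from_matrix(R.T@G).as_rotvec()
        if best is None or np.linalg.norm(v)<np.linalg.norm(best): best=v
    print("shift mm",np.round(R.T@(np.array([x,y,z])-p)*1000,1),"rot",np.round(best,3),"| pos",p.round(4),"yawy",np.rad2deg(np.arctan2(R[1,1],R[0,1])).round(1),"q",np.round(st["q"],2),"F",np.round(st["wrist_force"],1),"w",round(float(st["grip_width"]),4),"t",round(float(st["time_s"]),2))
d(*map(float,sys.argv[1:5]))
E
python3 d.py .413 -.309 .10 -66.6; python3 d.py .413 -.309 .014 -66.6
```

```text
shift mm [256.6 -77.5 131.3] rot [-0.     0.    -0.001] | pos [ 0.2082 -0.4819  0.2313] yawy -66.6 q [-1.16  0.26 -0.14  1.17 -0.    1.57] F [-1.   0.8  0.2] w 0.0861 t 1.3
shift mm [256.6 -77.5 217.3] rot [-0.     0.    -0.001] | pos [ 0.2082 -0.4819  0.2313] yawy -66.6 q [-1.16  0.26 -0.14  1.17 -0.    1.57] F [-1.   0.8  0.2] w 0.0861 t 1.3
```

```bash
python3 -m jog '[45,-14,23,0,0,0,0.7, 90,-27,46,0,0,0,0.7, 135,-41,69,0,0,0,0.7, 180,-54,92,0,0,0,0.7, 225,-68,115,0,0,0,0.7, 256,-77,131,0,0,0,0.7, 256,-77,131,0,0,0,0.7, 256,-77,131,0,0,0,0.7]' 40
python3 d.py .413 -.309 .014 -66.6
python3 - <<'E'
from h import *
st=r.read_state();c=save("wrist","w1.png");W=world(c,st)
for d in r.regions_of("wrist","alu_post_mid")[:2]:
    P=W[d["pixels"]];zt=np.nanpercentile(P[:,2],95);T=P[P[:,2]>zt-.005];print(d["p"],d["box"],zt,T.mean(0),cv2.minEnclosingCircle((T[:,:2]*1000).astype(np.float32)))
E
```

```text
time_s: 2.1
eef_pos: [0.4129, -0.3088, 0.0998]
tool_rot: [0.979, 0.204, -0.001, -0.0]
wrist_force: [1.1, 0.1, -0.0]
grip_width: 0.0598
shift mm [ 0.2  0.3 85.8] rot [-0.001  0.001  0.002] | pos [ 0.4129 -0.3088  0.0998] yawy -66.5 q [-0.64  0.34 -0.39  0.84 -0.    2.09] F [ 1.1  0.1 -0. ] w 0.0598 t 2.1
0.64 [243.6, 192.8, 47.7, 65.2] 0.05047047857360456 [ 0.41160313 -0.30636092  0.04943072] ((410.8225402832031, -306.7042236328125), 15.866661071777344)
```

View pics/w1.png

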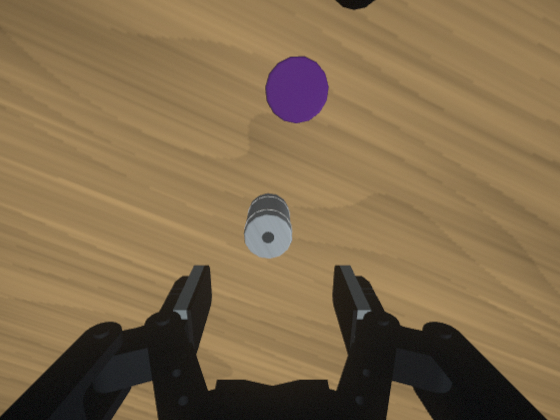

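The wrist view shows the post at (268,230), between the fingers, and all three views agree within 2 mm. I'll go down and grip.

```bash
python3 -m jog '[0,0,40,0,0,0,0.7, 0,0,70,0,0,0,0.7, 0,-1,86,0,0,0,0.7, 0,-1,86,0,0,0,0.7, 0,-1,86,0,0,0,0.1, 0,-1,86,0,0,0,0.1, 0,-1,86,0,0,0,0.1, 0,-1,86,0,0,0,0.1]' 40
python3 -m jog '[0,0,0,0,0,0,0.1, 0,0,0,0,0,0,0.1, 0,0,-30,0,0,0,0.1, 0,0,-70,0,0,0,0.1, 0,0,-90,0,0,0,0.1, 0,0,-90,0,0,0,0.1]' 40
python3 d.py .6578 -.0200 .10 14.1
```

```text
time_s: 3.0
eef_pos: [0.4129, -0.3108, 0.0165]
tool_rot: [0.979, 0.202, 0.001, 0.002]
wrist_force: [-1.1, -0.4, 6.1]
grip_width: 0.0305
time_s: 3.6
eef_pos: [0.415, -0.3121, 0.1095]
tool_rot: [0.979, 0.202, 0.003, 0.004]
wrist_force: [0.8, 0.2, -0.6]
grip_width: 0.0305
shift mm [ 338.5 -172.2    9.2] rot [ 0.011  0.003 -1.41 ] | pos [ 0.415  -0.3121  0.1095] yawy -66.7 q [-0.64  0.33 -0.38  0.85 -0.    2.09] F [ 0.8  0.2 -0.6] w 0.0305 t 3.6
```

```bash
python3 -m jog '[40,-20,-5,0.001,0,-0.14,0.1, 80,-40,-10,0.003,0.001,-0.28,0.1, 120,-60,-10,0.005,0.001,-0.42,0.1, 160,-80,-10,0.006,0.001,-0.56,0.1, 200,-100,-10,0.007,0.002,-0.7,0.1, 240,-120,-10,0.008,0.002,-0.84,0.1, 280,-140,-10,0.009,0.003,-0.98,0.1, 310,-160,-10,0.01,0.003,-1.12,0.1]' 40
python3 d.py .6578 -.0200 .10 14.1
```

```text
time_s: 4.4
eef_pos: [0.6372, -0.0402, 0.117]
tool_rot: [0.72, 0.694, 0.0, -0.0]
wrist_force: [0.4, -1.1, -1.8]
grip_width: 0.0308
shift mm [21.  19.8 17.1] rot [-0.    -0.001 -0.283] | pos [ 0.6372 -0.0402  0.117 ] yawy -2.1 q [-0.06  0.52 -0.04  1.01  0.    1.54] F [ 0.4 -1.1 -1.8] w 0.0308 t 4.4
```

```bash
python3 -m jog '[10,10,5,0,0,-0.14,0.1, 21,20,17,0,0,-0.283,0.1, 21,20,17,0,0,-0.283,0.1, 21,20,17,0,0,-0.283,0.1]' 40
python3 d.py .6578 -.0200 .033 14.1
python3 - <<'E'
from h import *
st=r.read_state();c=save("wrist","w2.png");W=world(c,st)
for nm in("alu_post_mid","pad_blue","board"):
  for d in r.regions_of("wrist",nm)[:2]:
    P=W[d["pixels"]];P=P[~np.isnan(P[:,0])];zt=np.percentile(P[:,2],95);T=P[P[:,2]>zt-.005];print(nm,d["p"],d["box"],zt,P[:,2].min(),T.mean(0),cv2.minAreaRect((T[:,:2]*1000).astype(np.float32)))
save("side","s2.png",(200,130,380,265),4)
E
```

```text
time_s: 4.8
eef_pos: [0.6565, -0.0199, 0.0981]
tool_rot: [0.616, 0.788, -0.001, -0.002]
wrist_force: [0.3, -0.5, -1.2]
grip_width: 0.031
shift mm [-0.4  1.4 65.1] rot [-0.004 -0.001 -0.002] | pos [ 0.6565 -0.0199  0.0981] yawy 14.0 q [-0.03  0.56 -0.01  1.    0.    1.3 ] F [ 0.3 -0.5 -1.2] w 0.031 t 4.8
alu_post_mid 0.56 [233.5, 234.7, 77.7, 112.9] 0.13185598631156503 -0.0015705306398786228 [ 0.65504395 -0.01785464  0.13092524] ((655.2200317382812, -19.298357009887695), (31.994647979736328, 30.68216323852539), 85.43563079833984)
pad_blue 0.98 [243.8, 184.5, 63.3, 59.3] 0.013515018787082745 0.008632404623781592 [ 0.65542979 -0.01616133  0.012653  ] ((655.6055297851562, -16.44034767150879), (47.22132873535156, 43.03838348388672), 10.419219017028809)
board 0.64 [194.7, 0.0, 162.2, 276.5] 0.01066610698500395 -0.0016526084807817892 [0.6411387  0.04150341 0.00959295] ((645.3527221679688, 23.99237060546875), (100.3279037475586, 193.91439819335938), 13.91916561126709)
```

View pics/w2.png

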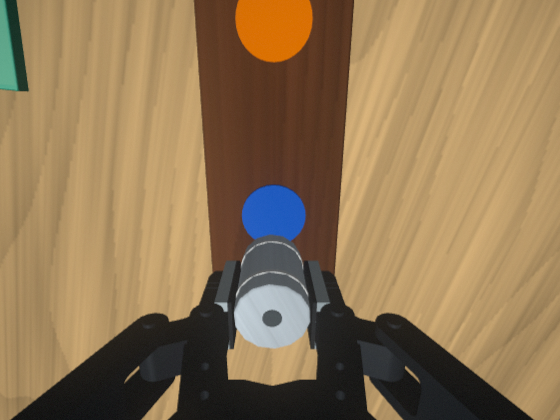

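View pics/s2.png

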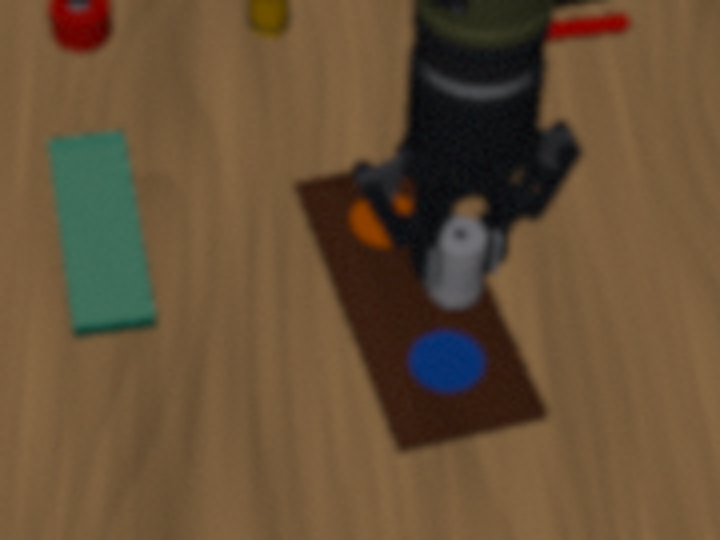

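The post is held upright at (272,300). Its top is at 131.8 mm, so its base is 16 mm below the TCP, and it should touch down at TCP z ≈ 29 mm. Lowering.

```bash
python3 -m jog '[0,1,25,-0.002,0,0,0.1, 0,1,45,-0.004,0,0,0.1, 0,1,58,-0.004,0,0,0.1, 0,1,65,-0.004,0,0,0.1, 0,1,68,-0.004,0,0,0.1, 0,1,68,-0.004,0,0,0.1, 0,1,68.5,-0.004,0,0,0.1, 0,1,68.5,-0.004,0,0,0.1]' 40
python3 -m jog '[0,0,0,0,0,0,0.5, 0,0,0,0,0,0,0.6, 0,0,0,0,0,0,0.7, 0,0,0,0,0,0,0.7, 0,0,-20,0,0,0,0.7, 0,0,-60,0,0,0,0.7, 0,0,-90,0,0,0,0.7, 0,0,-90,0,0,0,0.7]' 40
python3 d.py .5795 -.2965 .11 -60
python3 - <<'E'
from h import *
c=save("scene","s3.png",(220,130,400,300),4)
import m
m.run(names=["alu_post_mid","pad_blue"])
E
```

```text
time_s: 5.85
eef_pos: [0.6595, -0.0205, 0.033]
tool_rot: [0.616, 0.788, 0.002, 0.002]
wrist_force: [-0.5, 0.1, -0.5]
grip_width: 0.0311
time_s: 6.65
eef_pos: [0.6626, -0.0207, 0.1284]
tool_rot: [0.616, 0.788, 0.005, 0.006]
wrist_force: [0.3, 0.3, 0.7]
grip_width: 0.0599
shift mm [-247.4 -147.6   16.8] rot [ 0.015 -0.008  1.291] | pos [ 0.6626 -0.0207  0.1284] yawy 14.0 q [-0.03  0.54  0.03  1.04  0.    1.29] F [0.3 0.3 0.7] w 0.0599 t 6.65
scene alu_post_mid 0.67 [297. 244.  13.  26.] zt 0.0655 topmean [ 0.66   -0.0224] rect [660.5 -21. ] [29.7 29.8] 38.3 circ 659.5 -21.4 15.9
scene pad_blue 0.54 [292. 253.  21.  20.] zt 0.0163 topmean [ 0.6601 -0.028 ] rect [659.9 -24.9] [47.5 36.2] 26.4 circ 657.4 -19.8 24.3
side alu_post_mid 0.71 [304. 204.  16.  18.] zt 0.064 topmean [ 0.6598 -0.023 ] rect [660.9 -23. ] [31.3 30.2] 84.2 circ 659.0 -22.2 17.2
side pad_blue 0.66 [305. 205.  14.  22.] zt 0.0638 topmean [ 0.6603 -0.0226] rect [661. -22.] [32.5 30.3] 86.9 circ 659.2 -22.2 17.2
side pad_blue 0.57 [304. 217.  16.   9.] zt 0.0147 topmean [ 0.6523 -0.0288] rect [654.1 -26.6] [32.  46.8] 58.2 circ 657.7 -21.4 24.1
side pad_blue 0.48 [342. 124.  14.  17.] zt 0.017 topmean [0.7943 0.3157] rect [792.7 320.6] [58.2 50.3] 7.8 circ 791.1 318.9 35.0
```

View pics/s3.png

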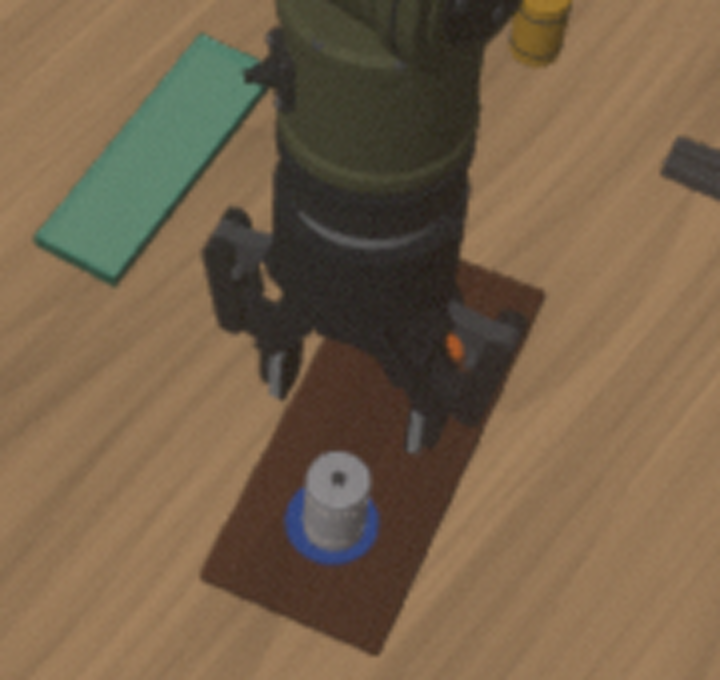

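The aluminium post stands on the blue pad, about 3 mm off its middle and upright, with its top at 64–65 mm. The black prop is next.

```bash
python3 -m jog '[-31,-18,0,0.002,-0.001,0.14,0.7, -62,-37,0,0.004,-0.002,0.28,0.7, -93,-55,0,0.006,-0.003,0.42,0.7, -124,-74,0,0.008,-0.004,0.56,0.7, -155,-92,5,0.01,-0.005,0.7,0.7, -186,-110,9,0.011,-0.006,0.84,0.7, -217,-129,13,0.012,-0.007,0.98,0.7, -247,-147,17,0.014,-0.007,1.12,0.7]' 20
python3 d.py .5795 -.2965 .11 -60
```

```text
time_s: 7.8
eef_pos: [0.5738, -0.2969, 0.1023]
tool_rot: [0.941, 0.338, -0.006, -0.002]
wrist_force: [0.8, 0.0, -0.2]
grip_width: 0.06
shift mm [ 4.6  3.3 -7.7] rot [-0.008  0.011  0.165] | pos [ 0.5738 -0.2969  0.1023] yawy -50.5 q [-0.47  0.55 -0.03  1.01 -0.01  1.98] F [ 0.8  0.  -0.2] w 0.06 t 7.8
```

```bash
python3 -m jog '[4.6,3.3,-5,-0.008,0.011,0.14,0.7, 4.6,3.3,-5,-0.008,0.011,0.165,0.7, 4.6,3.3,-5,-0.008,0.011,0.165,0.7, 4.6,3.3,-5,-0.008,0.011,0.165,0.7]' 20
python3 d.py .5795 -.2965 .014 -60
python3 - <<'E'
from h import *
st=r.read_state();c=save("wrist","w4.png");W=world(c,st)
for d in r.regions_of("wrist","prop_mid")[:3]:
    P=W[d["pixels"]];zt=np.nanpercentile(P[:,2],95);T=P[P[:,2]>zt-.005];print(d["p"],d["box"],zt,T.mean(0),cv2.minEnclosingCircle((T[:,:2]*1000).astype(np.float32)))
E
```

```text
time_s: 8.2
eef_pos: [0.5794, -0.2956, 0.1069]
tool_rot: [0.965, 0.261, -0.0, -0.0]
wrist_force: [1.0, 0.6, -0.1]
grip_width: 0.0597
shift mm [-0.3  0.9 92.9] rot [-0.001  0.     0.004] | pos [ 0.5794 -0.2956  0.1069] yawy -59.8 q [-0.47  0.54 -0.02  1.01  0.    2.14] F [ 1.   0.6 -0.1] w 0.0597 t 8.2
0.63 [204.0, 255.9, 31.8, 77.7] 0.05022031772704846 [ 0.50461801 -0.29321881  0.05078084] ((528.2281494140625, -278.18853759765625), 46.857791900634766)
0.62 [241.8, 184.5, 52.7, 73.8] 0.050442411779629735 [ 0.57838669 -0.29467151  0.04938934] ((577.441162109375, -295.3302917480469), 17.932804107666016)
```

View pics/w4.png

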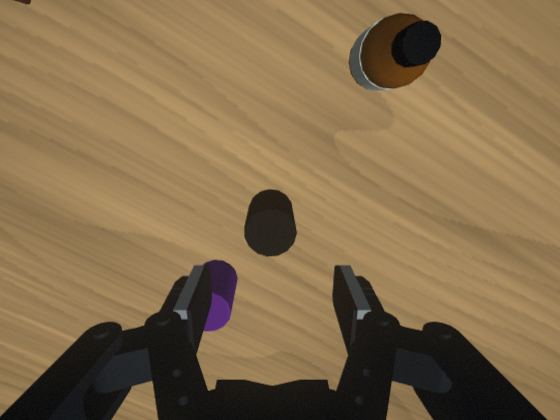

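The black prop at (270,222) is between the jaws. The purple one at (215,295) lies 64 mm off in tool x, clear of the fingers. Descending.

```bash
python3 -m jog '[0,0.5,40,0,0,0,0.7, 0,0.5,75,0,0,0,0.7, 0,0.5,93,0,0,0,0.7, 0,0.5,93,0,0,0,0.7, 0,0.5,93,0,0,0,0.1, 0,0.5,93,0,0,0,0.1, 0,0.5,93,0,0,0,0.1, 0,0.5,93,0,0,0,0.1]' 20
python3 -m jog '[0,0,0,0,0,0,0.1, 0,0,0,0,0,0,0.1, 0,0,-30,0,0,0,0.1, 0,0,-70,0,0,0,0.1, 0,0,-110,0,0,0,0.1, 0,0,-120,0,0,0,0.1]' 20
python3 d.py .642 .0431 .13 14.1
```

```text
time_s: 9.1
eef_pos: [0.5809, -0.2964, 0.0156]
tool_rot: [0.966, 0.26, 0.001, 0.001]
wrist_force: [-0.7, 0.2, 2.8]
grip_width: 0.0351
time_s: 9.7
eef_pos: [0.5834, -0.2978, 0.141]
tool_rot: [0.966, 0.26, 0.004, 0.004]
wrist_force: [0.1, -0.4, -0.2]
grip_width: 0.0354
shift mm [ 222.  -265.3    9.9] rot [ 1.20e-02  1.00e-03 -1.29e+00] | pos [ 0.5834 -0.2978  0.141 ] yawy -59.8 q [-0.47  0.52  0.03  1.07  0.    2.14] F [ 0.1 -0.4 -0.2] w 0.0354 t 9.7
```

```bash
python3 -m jog '[28,-33,0,0.001,0,-0.14,0.1, 56,-66,0,0.003,0,-0.28,0.1, 84,-100,0,0.005,0,-0.42,0.1, 112,-133,0,0.006,0,-0.56,0.1, 140,-166,0,0.008,0,-0.7,0.1, 168,-199,4,0.009,0,-0.84,0.1, 196,-232,7,0.01,0,-0.98,0.1, 222,-265,10,0.011,0,-1.12,0.1]' 20
python3 d.py .642 .0431 .13 14.1
```

```text
time_s: 10.5
eef_pos: [0.6419, 0.0446, 0.129]
tool_rot: [0.678, 0.735, -0.0, -0.0]
wrist_force: [0.3, -0.4, -0.3]
grip_width: 0.0355
shift mm [-1.5 -0.  -1. ] rot [-0.     0.    -0.164] | pos [0.6419 0.0446 0.129 ] yawy 4.7 q [ 0.07  0.52 -0.01  1.04 -0.    1.56] F [ 0.3 -0.4 -0.3] w 0.0355 t 10.5
```

```bash
python3 -m jog '[-1.5,0,0,0,0,-0.14,0.1, -1.5,0,0,0,0,-0.165,0.1, -1.5,0,20,0,0,-0.165,0.1, -1.5,0,40,0,0,-0.165,0.1, -1.5,0,40,0,0,-0.165,0.1, -1.5,0,40,0,0,-0.165,0.1]' 20
python3 d.py .642 .0431 .027 14.1
python3 - <<'E'
from h import *
st=r.read_state();c=save("wrist","w5.png");W=world(c,st)
for d in r.regions_of("wrist","prop_mid")[:2]:
    P=W[d["pixels"]];zt=np.nanpercentile(P[:,2],95);T=P[P[:,2]>zt-.005];print(d["p"],d["box"],zt,T.mean(0),cv2.minEnclosingCircle((T[:,:2]*1000).astype(np.float32)))
E
```

```text
time_s: 11.1
eef_pos: [0.6414, 0.0421, 0.0888]
tool_rot: [0.616, 0.788, -0.001, -0.001]
wrist_force: [0.7, -0.1, 0.3]
grip_width: 0.0355
shift mm [ 0.8  0.9 61.8] rot [-0.002 -0.    -0.002] | pos [0.6414 0.0421 0.0888] yawy 14.0 q [ 0.07  0.54 -0.07  0.96 -0.    1.39] F [ 0.7 -0.1  0.3] w 0.0355 t 11.1
0.97 [226.0, 235.7, 88.6, 124.6] 0.12335097902079889 [0.64031229 0.04186943 0.12241361] ((640.7021484375, 40.04353713989258), 18.298547744750977)
```

View pics/w5.png

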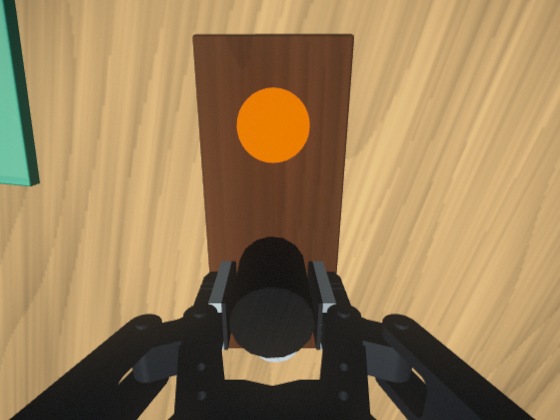

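The prop is held upright at (270,310), with its base 15.5 mm below the TCP. I'll lower it to TCP z ≈ 25.5 mm.

```bash
python3 -m jog '[1,0,25,-0.002,0,0,0.1, 1,0,45,-0.002,0,0,0.1, 1,0,58,-0.002,0,0,0.1, 1,0,63,-0.002,0,0,0.1, 1,0,63,-0.002,0,0,0.1, 1,0,63.5,-0.002,0,0,0.1]' 20
python3 -m jog '[0,0,0,0,0,0,0.5, 0,0,0,0,0,0,0.6, 0,0,0,0,0,0,0.7, 0,0,0,0,0,0,0.7, 0,0,-20,0,0,0,0.7, 0,0,-60,0,0,0,0.7, 0,0,-100,0,0,0,0.7, 0,0,-120,0,0,0,0.7]' 40
python3 d.py .5505 .322 .11 60
python3 - <<'E'
import m
m.run(names=["alu_post_mid","prop_mid","brass_post_mid"])
E
```

```text
time_s: 11.8
eef_pos: [0.6435, 0.0435, 0.0276]
tool_rot: [0.615, 0.788, 0.002, 0.002]
wrist_force: [-0.3, 0.2, -0.5]
grip_width: 0.0356
time_s: 12.6
eef_pos: [0.6447, 0.0436, 0.1516]
tool_rot: [0.615, 0.788, 0.003, 0.004]
wrist_force: [0.6, 0.9, 0.2]
grip_width: 0.0596
shift mm [293.  -24.3  40.8] rot [ 0.009  0.006 -0.802] | pos [0.6447 0.0436 0.1516] yawy 14.0 q [0.07 0.5  0.02 1.08 0.   1.39] F [0.6 0.9 0.2] w 0.0596 t 12.6
scene alu_post_mid 0.82 [297. 242.  12.  28.] zt 0.0656 topmean [ 0.6602 -0.0224] rect [659.5 -22.5] [27.9 30.6] 62.8 circ 659.6 -21.6 15.7
scene prop_mid 0.92 [308. 222.  20.  21.] zt 0.0623 topmean [0.6451 0.0394] rect [645.5  40.4] [34.4 33. ] 81.1 circ 644.4 40.3 17.9
scene prop_mid 0.87 [143. 294.  23.  29.] zt 0.0527 topmean [ 0.5016 -0.2872] rect [ 501.6 -287.2] [34.2 34.2] 89.5 circ 500.6 -287.0 18.3
scene brass_post_mid 0.73 [352. 126.   9.  23.] zt 0.3227 topmean [0.6747 0.0591] rect [675.4  57.7] [ 2.5 16.7] 22.0 circ 674.7 57.4 8.4
side alu_post_mid 0.56 [305. 204.  17.  20.] zt 0.0641 topmean [ 0.6603 -0.023 ] rect [660.4 -22.1] [30.2 30.9] 33.6 circ 661.0 -21.9 17.2
side prop_mid 0.73 [240. 300.  20.  27.] zt 0.0509 topmean [ 0.5011 -0.2883] rect [ 501.3 -286.7] [32.6 36.4] 0.6 circ 501.2 -287.2 18.8
side prop_mid 0.68 [301. 186.   8.  22.] zt 0.0613 topmean [0.6454 0.0386] rect [645.3  39.9] [35.3 34.7] 39.5 circ 645.8 38.7 18.9
side prop_mid 0.59 [213. 161.  27.  50.] zt 0.0123 topmean [0.4307 0.1048] rect [430.4 108.5] [ 55.3 184.6] 8.2 circ 430.8 108.6 93.6
side brass_post_mid 0.58 [261. 120.  14.  20.] zt 0.0509 topmean [0.5516 0.3177] rect [551.3 319.3] [25.6 26.8] 49.2 circ 553.0 319.9 15.1
```

The prop stands on the board 4–5 mm from the middle, which is within tolerance. Brass post next.

```bash
python3 -m jog '[49,-4,7,0.001,0.001,-0.13,0.7, 98,-8,14,0.003,0.002,-0.26,0.7, 146,-12,21,0.004,0.003,-0.4,0.7, 195,-16,27,0.006,0.004,-0.53,0.7, 244,-20,34,0.008,0.005,-0.67,0.7, 293,-24,41,0.009,0.006,-0.8,0.7, 293,-24,41,0.009,0.006,-0.8,0.7, 293,-24,41,0.009,0.006,-0.8,0.7]' 60
python3 d.py .5505 .3215 .014 60
python3 - <<'E'
from h import *
st=r.read_state();c=save("wrist","w6.png");W=world(c,st)
for d in r.regions_of("wrist","brass_post_mid")[:2]:
    P=W[d["pixels"]];zt=np.nanpercentile(P[:,2],95);T=P[P[:,2]>zt-.005];print(d["p"],d["box"],zt,T.mean(0),cv2.minEnclosingCircle((T[:,:2]*1000).astype(np.float32)))
E
```

```text
time_s: 13.8
eef_pos: [0.5459, 0.3225, 0.103]
tool_rot: [0.259, 0.966, -0.003, -0.005]
wrist_force: [0.8, -0.5, 0.1]
grip_width: 0.0598
shift mm [-5.3  2.1 88.9] rot [-0.008 -0.009 -0.   ] | pos [0.5459 0.3225 0.103 ] yawy 60.0 q [ 0.53  0.53 -0.06  0.99  0.    1.06] F [ 0.8 -0.5  0.1] w 0.0598 t 13.8
0.97 [255.7, 194.9, 45.9, 65.0] 0.05039633870559776 [0.5480434  0.32471869 0.0493719 ] ((548.8798217773438, 324.2784729003906), 15.878934860229492)
```

View pics/w6.png

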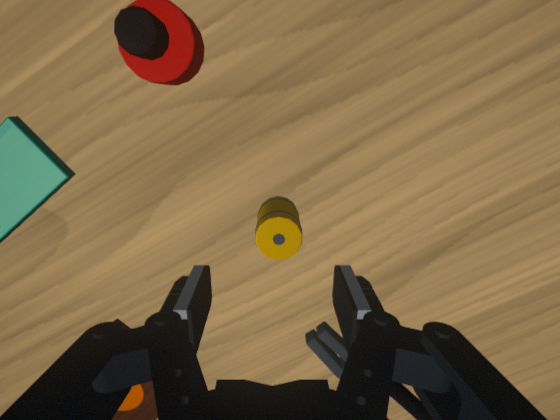

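```bash
python3 -m jog '[-3.5,2,40,-0.008,-0.009,0,0.7, -3.5,2,75,-0.008,-0.009,0,0.7, -3.5,2,89,-0.008,-0.009,0,0.7, -3.5,2,89,-0.008,-0.009,0,0.7, -3.5,2,89,-0.008,-0.009,0,0.1, -3.5,2,89,-0.008,-0.009,0,0.1, -3.5,2,89,-0.008,-0.009,0,0.1, -3.5,2,89,-0.008,-0.009,0,0.1]' 60
python3 -m jog '[0,0,0,0,0,0,0.1, 0,0,0,0,0,0,0.1, 0,0,-30,0,0,0,0.1, 0,0,-70,0,0,0,0.1, 0,0,-110,0,0,0,0.1, 0,0,-110,0,0,0,0.1]' 60
python3 d.py .625 .1075 .10 14.1
```

```text
time_s: 14.7
eef_pos: [0.5524, 0.3216, 0.0172]
tool_rot: [0.26, 0.965, 0.002, 0.003]
wrist_force: [1.1, 0.1, 6.6]
grip_width: 0.0306
time_s: 15.3
eef_pos: [0.5549, 0.3234, 0.1332]
tool_rot: [0.26, 0.965, 0.006, 0.006]
wrist_force: [2.4, -0.1, -1.7]
grip_width: 0.0307
shift mm [-168.8 -151.9   32.5] rot [0.017 0.003 0.798] | pos [0.5549 0.3234 0.1332] yawy 59.8 q [ 0.53  0.5  -0.03  1.03 -0.    1.05] F [ 2.4 -0.1 -1.7] w 0.0307 t 15.3
```

```bash
python3 -m jog '[-28,-25,5,0.003,0,0.133,0.1, -56,-50,10,0.006,0.001,0.266,0.1, -84,-75,15,0.009,0.001,0.4,0.1, -112,-100,20,0.012,0.002,0.53,0.1, -140,-126,26,0.015,0.002,0.66,0.1, -169,-152,32,0.017,0.003,0.798,0.1, -169,-152,32,0.017,0.003,0.798,0.1, -169,-152,32,0.017,0.003,0.798,0.1]' 60
python3 d.py .625 .1075 .030 14.1
python3 - <<'E'
from h import *
st=r.read_state();c=save("wrist","w7.png");W=world(c,st)
for d in r.regions_of("wrist","brass_post_mid")[:2]:
    P=W[d["pixels"]];zt=np.nanpercentile(P[:,2],95);T=P[P[:,2]>zt-.005];print(d["p"],d["box"],zt,T.mean(0),cv2.minEnclosingCircle((T[:,:2]*1000).astype(np.float32)))
E
```

```text
time_s: 16.1
eef_pos: [0.6239, 0.1061, 0.0987]
tool_rot: [0.616, 0.788, -0.001, -0.001]
wrist_force: [-0.1, 0.1, -3.2]
grip_width: 0.0306
shift mm [ 1.   1.6 68.7] rot [-0.003 -0.001 -0.001] | pos [0.6239 0.1061 0.0987] yawy 14.0 q [ 0.17  0.52 -0.08  0.97  0.    1.49] F [-0.1  0.1 -3.2] w 0.0306 t 16.1
0.94 [232.7, 227.7, 79.4, 114.0] 0.13173736061862257 [0.62181523 0.11071183 0.13079961] ((622.1292724609375, 108.89459228515625), 16.32338523864746)
```

View pics/w7.png

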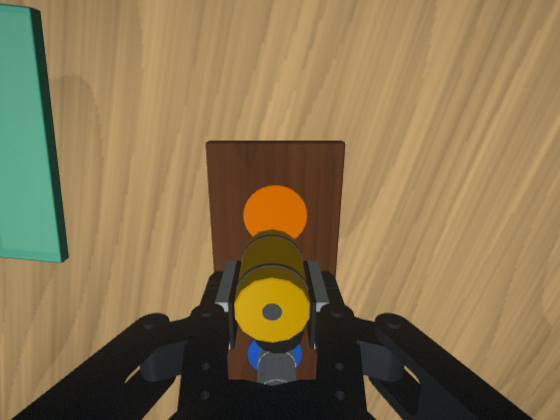

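The brass post is upright in the jaws at (272,300), with its base 17 mm below the TCP. Lowering onto the orange pad.

```bash
python3 -m jog '[-1.5,0,25,-0.003,-0.001,0,0.1, -1.5,0,45,-0.003,-0.001,0,0.1, -1.5,0,58,-0.003,-0.001,0,0.1, -1.5,0,65,-0.003,-0.001,0,0.1, -1.5,0,69,-0.003,-0.001,0,0.1, -1.5,0,69,-0.003,-0.001,0,0.1, -1.5,0,69,-0.003,-0.001,0,0.1]' 60
python3 -m jog '[0,0,0,0,0,0,0.5, 0,0,0,0,0,0,0.6, 0,0,0,0,0,0,0.7, 0,0,0,0,0,0,0.7, 0,0,-20,0,0,0,0.7, 0,0,-60,0,0,0,0.7, 0,0,-100,0,0,0,0.7, 0,0,-140,0,0,0,0.7]' 40
python3 d.py .4295 .1075 .06 8
python3 - <<'E'
import m
m.run(names=["alu_post_mid","prop_mid","brass_post_mid","board","glass_mid"])
E
```

```text
time_s: 16.9
eef_pos: [0.6252, 0.1067, 0.0314]
tool_rot: [0.614, 0.789, 0.001, 0.001]
wrist_force: [1.0, -0.3, -1.9]
grip_width: 0.0309
time_s: 17.7
eef_pos: [0.6245, 0.1065, 0.1727]
tool_rot: [0.614, 0.789, 0.001, 0.001]
wrist_force: [0.7, 0.2, 0.0]
grip_width: 0.0598
shift mm [  48.7 -189.1  112.2] rot [ 0.003 -0.     0.108] | pos [0.6245 0.1065 0.1727] yawy 14.2 q [0.17 0.47 0.03 1.13 0.   1.49] F [0.7 0.2 0. ] w 0.0598 t 17.7
scene alu_post_mid 0.65 [388. 164.  69.  40.] zt 0.0183 topmean [0.7435 0.3127] rect [741.8 308.8] [162.7  54.9] 14.6 circ 740.8 314.7 81.9
scene alu_post_mid 0.53 [299. 244.  14.  26.] zt 0.0657 topmean [ 0.66   -0.0217] rect [660.1 -20.6] [29.7 31. ] 37.9 circ 659.4 -21.4 16.3
scene prop_mid 0.76 [307. 220.  20.  23.] zt 0.0626 topmean [0.6449 0.0395] rect [644.8  39.4] [34.5 33.8] 36.0 circ 644.5 40.3 18.2
scene prop_mid 0.58 [142. 290.  24.  32.] zt 0.0521 topmean [ 0.5014 -0.2869] rect [ 500.4 -287.1] [34.  34.9] 7.7 circ 500.5 -286.9 18.3
scene brass_post_mid 0.84 [323. 196.  12.  22.] zt 0.0649 topmean [0.6253 0.1077] rect [625.  108.8] [30.3 31.1] 28
[... 808 characters left out ...]
] 86.6 circ 659.1 -23.1 17.5
side prop_mid 0.75 [244. 299.  15.  26.] zt 0.0512 topmean [ 0.5011 -0.2884] rect [ 500.9 -288. ] [35.1 32.8] 25.3 circ 501.3 -288.0 17.9
side prop_mid 0.5 [302. 188.   8.  21.] zt 0.0608 topmean [0.6457 0.0371] rect [645.2  37.7] [30.4 32.6] 8.1 circ 646.9 37.7 17.5
side brass_post_mid 0.8 [292. 167.  13.  24.] zt 0.0637 topmean [0.6261 0.1062] rect [625.3 105.7] [26.9 29.5] 86.7 circ 626.4 106.5 16.0
side board 0.8 [277. 171.  60.  71.] zt 0.0121 topmean [0.6409 0.0226] rect [642.5  42. ] [100.3 242.8] 14.0 circ 642.4 41.5 129.0
side glass_mid 0.96 [213. 159.  25.  54.] zt 0.0126 topmean [0.431  0.1042] rect [430.2 109.6] [ 55.3 185.2] 8.2 circ 427.1 108.5 94.0
```

Step 1 looks met: brass 1–2 mm off, aluminium 3 mm, prop about 5 mm, and the tops at 64, 64 and 61 mm. On to the glass at about (0.4295, 0.109), yaw 8.2°.

```bash
python3 -m jog '[12,-48,0,0,0,0.027,0.9, 25,-95,20,0.001,0,0.054,0.9, 37,-142,45,0.002,0,0.08,0.9, 50,-189,70,0.003,0,0.106,0.9, 50,-189,90,0.003,0,0.106,0.9, 50,-189,90,0.003,0,0.106,0.9, 50,-189,90,0.003,0,0.106,0.9]' 60
python3 d.py .4295 .109 .0 8.2
python3 - <<'E'
from h import *
st=r.read_state();c=save("wrist","w8.png");W=world(c,st)
for d in r.regions_of("wrist","glass_mid")[:2]:
    P=W[d["pixels"]];P=P[~np.isnan(P[:,0])];zt=np.percentile(P[:,2],95);T=P[P[:,2]>zt-.005];print(d["p"],d["box"],zt,T.mean(0),cv2.minAreaRect((T[:,:2]*1000).astype(np.float32)))
E
```

```text
time_s: 19.0
eef_pos: [0.4298, 0.1089, 0.0805]
tool_rot: [0.655, 0.755, -0.0, -0.0]
wrist_force: [1.4, 0.1, 0.1]
grip_width: 0.0772
shift mm [ 0.1 -0.2 80.5] rot [-0.001 -0.    -0.002] | pos [0.4298 0.1089 0.0805] yawy 8.1 q [ 0.25  0.25 -0.59  0.73  0.    1.68] F [1.4 0.1 0.1] w 0.0772 t 19.0
0.87 [227.5, 85.7, 89.9, 243.6] 0.010542532943391162 [0.42586388 0.12222064 0.0095069 ] ((427.66680908203125, 110.01020812988281), (55.64141082763672, 181.2013702392578), 8.121294975280762)
0.3 [499.8, 229.4, 60.2, 62.3] 0.013488636329510941 [0.61308912 0.10865708 0.01218512] ((617.0655517578125, 106.67634582519531), (49.956932067871094, 34.5094108581543), 87.64336395263672)
```

View pics/w8.png

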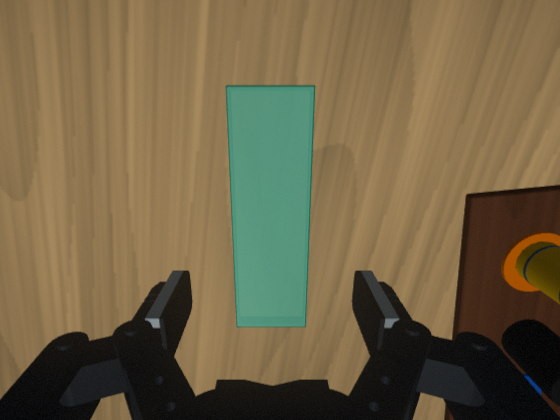

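Run:
```python
from h import *
st=r.read_state();c=r.capture("wrist");W=world(c,st)
R=Ro.from_quat(st["tool_rot"]).as_matrix()
T=(W-np.array(st["eef_pos"]))@R
for v in(274,280,290,300,310):
    print(v,[ [int(x) for x in T[v,u]*1000] if T[v,u,2]==T[v,u,2] else None for u in(165,175,180,185,360,365,370)])
m=(abs(T[...,1])>.03)&(abs(T[...,1])<.06)&(abs(T[...,0])<.02)&(T[...,2]<.05)&(T[...,2]>-.06)
print("max tool z of finger:",np.nanpercentile(T[m][:,2],[50,90,99,100])*1000)
```

```text
274 [[-47, -85, 82], [10, -43, -16], [10, -41, -15], [10, -39, -16], [10, 38, -16], [11, 40, -17], [10, 42, -16]]
280 [[-52, -85, 81], [10, -42, -22], [11, -39, -22], [7, -39, -17], [9, 37, -20], [10, 39, -21], [11, 40, -22]]
290 [[11, -43, -30], [11, -39, -30], [7, -39, -25], [3, -39, -18], [5, 37, -21], [9, 37, -27], [10, 38, -29]]
300 [[11, -41, -36], [8, -39, -33], [4, -39, -26], [0, -39, -19], [1, 37, -22], [6, 37, -29], [9, 37, -34]]
310 [[11, -39, -43], [4, -39, -33], [0, -39, -28], [-4, -39, -21], [-2, 37, -24], [1, 37, -30], [6, 37, -36]]
max tool z of finger: [-41.05036371 -19.63892986 -11.49675587  -8.92285796]
```

```bash
python3 -m jog '[0,0,0,0,0,0,0.68, 0,0,0,0,0,0,0.68, 0,0,0,0,0,0,0.68]'
python3 - <<'E'
from h import *
st=r.read_state();c=r.capture("wrist");W=world(c,st)
R=Ro.from_quat(st["tool_rot"]).as_matrix()
T=(W-np.array(st["eef_pos"]))@R
w=st["grip_width"]/2
m=(abs(T[...,1])>w-.006)&(abs(T[...,1])<w+.02)&(abs(T[...,0])<.014)&(T[...,2]<.05)&(T[...,2]>-.06)
print(w,"max tool z of finger:",np.nanpercentile(T[m][:,2],[50,90,99,100])*1000)
E
python3 d.py .429 .1093 0.0 8.1
```

```text
time_s: 19.45
eef_pos: [0.4329, 0.1094, 0.0819]
tool_rot: [0.656, 0.755, 0.001, 0.001]
wrist_force: [0.7, 0.6, -0.4]
grip_width: 0.0584
0.02918435122607455 max tool z of finger: [-48.07175172 -18.10740534  -7.21518637  -3.02177711]
shift mm [ 0.4 -3.7 81.7] rot [ 0.003 -0.    -0.001] | pos [0.4325 0.1093 0.0818] yawy 8.1 q [ 0.25  0.25 -0.58  0.74  0.    1.68] F [-0.7  0.1 -0. ] w 0.0582 t 19.5
```

```bash
python3 -m jog '[0,-4,40,0.003,0,0,0.8, 0,-4,70,0.003,0,0,0.8, 0,-4,80,0.003,0,0,0.8, 0,-4,84,0.003,0,0,0.8, 0,-4,84,0.003,0,0,0.8]' 60
python3 d.py .429 .1093 -.003 8.1
python3 - <<'E'
from h import *
save("wrist","w9.png");save("side","s9.png",(170,130,300,240),5)
E
```

```text
time_s: 20.0
eef_pos: [0.4291, 0.1089, -0.002]
tool_rot: [0.656, 0.755, 0.0, -0.0]
wrist_force: [0.0, 0.2, -0.8]
grip_width: 0.068
shift mm [ 0.4 -0.1  1. ] rot [-0.    -0.    -0.001] | pos [ 0.4291  0.1089 -0.002 ] yawy 8.1 q [ 0.25  0.37 -0.7   0.5   0.    1.68] F [ 0.   0.2 -0.8] w 0.068 t 20.0
```

View pics/w9.png

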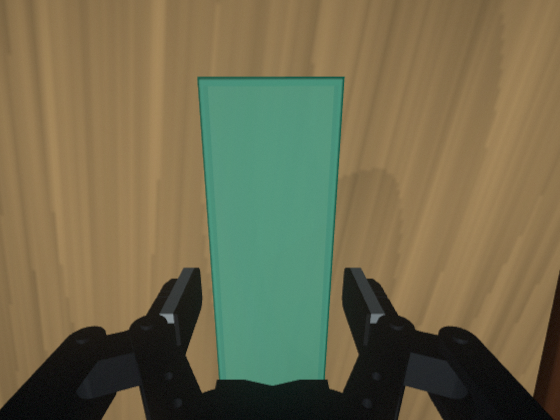

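The fingers straddle the glass at (190,300) and (355,300) with no contact force. Closing and lifting a little.

```bash
python3 -m jog '[0,0,1,0,0,0,0.4, 0,0,1,0,0,0,0.4, 0,0,1,0,0,0,0.4, 0,0,1,0,0,0,0.4, 0,0,1,0,0,0,0.4]' 60
python3 -m jog '[0,0,-10,0,0,0,0.4, 0,0,-30,0,0,0,0.4, 0,0,-60,0,0,0,0.4, 0,0,-80,0,0,0,0.4, 0,0,-80,0,0,0,0.4]' 60
python3 - <<'E'
from h import *
st=r.read_state();c=save("wrist","w10.png");W=world(c,st)
for d in r.regions_of("wrist","glass_mid")[:1]:
    P=W[d["pixels"]];P=P[~np.isnan(P[:,0])];zt=np.percentile(P[:,2],95);T=P
    A=np.c_[P[:,:2],np.ones(len(P))];print("plane",np.linalg.lstsq(A,P[:,2],rcond=None)[0])
    print(d["p"],d["box"],zt,T.mean(0),cv2.minAreaRect((T[:,:2]*1000).astype(np.float32)))
save("side","s10.png",(170,110,300,240),5)
E
python3 d.py .642 .0431 .15 14.1
```

```text
time_s: 20.6
eef_pos: [0.4307, 0.1094, -0.0007]
tool_rot: [0.656, 0.755, 0.002, 0.001]
wrist_force: [-1.3, -0.7, 7.9]
grip_width: 0.0532
time_s: 21.1
eef_pos: [0.4332, 0.1099, 0.0825]
tool_rot: [0.656, 0.755, 0.005, 0.003]
wrist_force: [1.7, -0.1, -3.2]
grip_width: 0.0528
plane [0.00943613 0.00071158 0.08854127]
0.55 [197.9, 78.0, 147.9, 305.2] 0.09368730749479008 [0.42772936 0.13947013 0.09267662] ((436.3096008300781, 131.26849365234375), (88.58383178710938, 158.88096618652344), 15.67103385925293)
shift mm [-95.1 201.  -70.6] rot [ 0.003 -0.001 -0.105] | pos [0.4298 0.1091 0.0788] yawy 8.1 q [ 0.25  0.25 -0.59  0.72  0.    1.68] F [-1.  -0.6 -2.4] w 0.0531 t 21.25
```

View pics/w10.png

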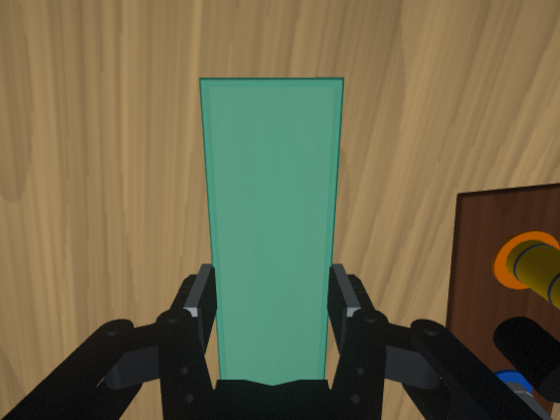

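View pics/s10.png

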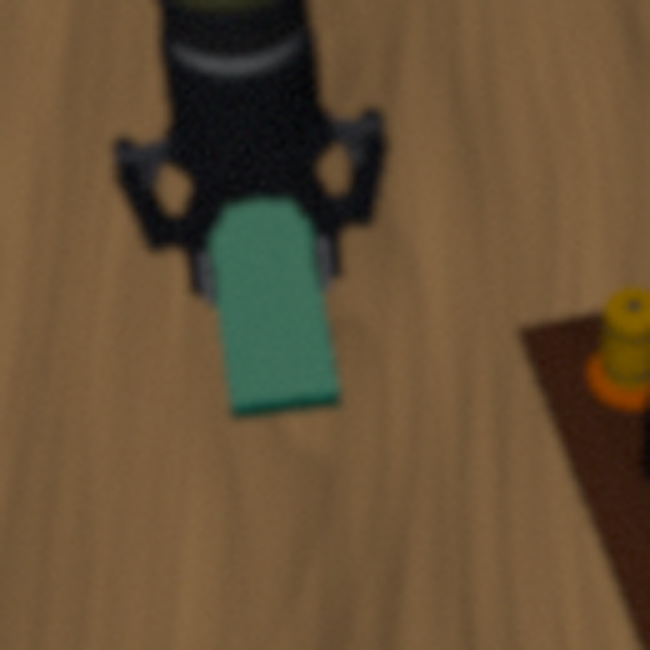

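The glass is held level, its underside about 1 mm above the TCP height. Raising it and carrying it over the posts.

```bash
python3 -m jog '[0,0,-35,0.001,0,0,0.4, -10,20,-60,0.002,0,-0.02,0.4, -30,60,-70,0.003,0,-0.04,0.4, -48,100,-70,0.003,0,-0.06,0.4, -66,140,-70,0.003,0,-0.08,0.4, -82,175,-70,0.003,0,-0.1,0.4, -95,201,-70,0.003,0,-0.105,0.4, -95,201,-70,0.003,0,-0.105,0.4]' 60
python3 -m jog '[0,0,0,0,0,0,0.4, 0,0,0,0,0,0,0.4]' 60
python3 d.py .642 .0431 .10 14.1
python3 - <<'E'
from h import *
st=r.read_state();c=save("wrist","w11.png");W=world(c,st);print(st["eef_pos"])
K=c["camera_matrix"]
save("side","s11.png",(210,60,390,195),4);save("scene","t11.png",(200,80,400,280),3)
E
```

```text
time_s: 22.05
eef_pos: [0.6451, 0.0417, 0.1464]
tool_rot: [0.616, 0.788, 0.0, -0.0]
wrist_force: [-0.8, 0.1, -2.6]
grip_width: 0.0529
time_s: 22.25
eef_pos: [0.6432, 0.0417, 0.1443]
tool_rot: [0.616, 0.788, -0.001, -0.002]
wrist_force: [-0.3, -0.4, -1.9]
grip_width: 0.0529
shift mm [ 1.7 -0.7 44.3] rot [-0.004 -0.001 -0.002] | pos [0.6432 0.0417 0.1443] yawy 14.0 q [0.06 0.51 0.02 1.09 0.   1.39] F [-0.3 -0.4 -1.9] w 0.0529 t 22.25
[0.64324026 0.04165943 0.14433422]
```

View pics/w11.png

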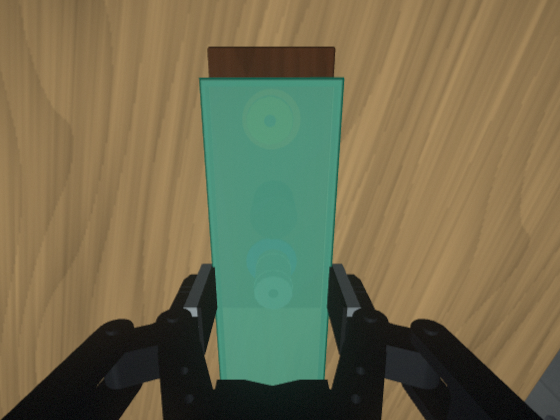

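View pics/t11.png

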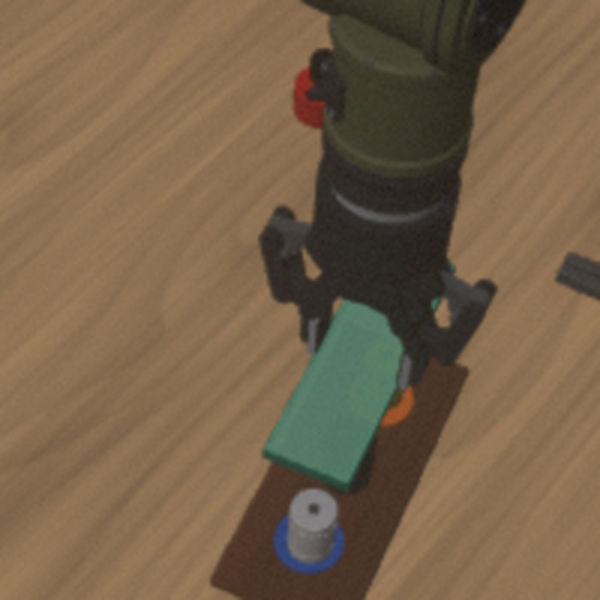

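The glass lines up with the board; the posts and prop show through it at (270,120), (272,205) and (272,290). Lowering slowly.

```bash
python3 -m jog '[1.5,-1,25,-0.004,-0.001,0,0.4, 1.5,-1.5,45,-0.004,-0.001,0,0.4, 1.5,-1.5,60,-0.004,-0.001,0,0.4, 1.5,-1.5,70,-0.004,-0.001,0,0.4, 1.5,-1.5,75,-0.004,-0.001,0,0.4, 1.5,-1.5,77,-0.004,-0.001,0,0.4]' 60
python3 d.py .642 .0431 .062 14.1
python3 - <<'E'
from h import *
save("side","s12.png",(210,90,390,225),4)
E
```

```text
time_s: 23.0
eef_pos: [0.6416, 0.0433, 0.0691]
tool_rot: [0.616, 0.788, 0.001, 0.001]
wrist_force: [-0.3, 0.2, -2.6]
grip_width: 0.0529
shift mm [-0.3  0.3  7.1] rot [ 0.002  0.001 -0.001] | pos [0.6416 0.0433 0.0691] yawy 14.0 q [ 0.07  0.56 -0.1   0.91 -0.    1.39] F [-0.3  0.2 -2.6] w 0.0529 t 23.0
```

View pics/s12.png

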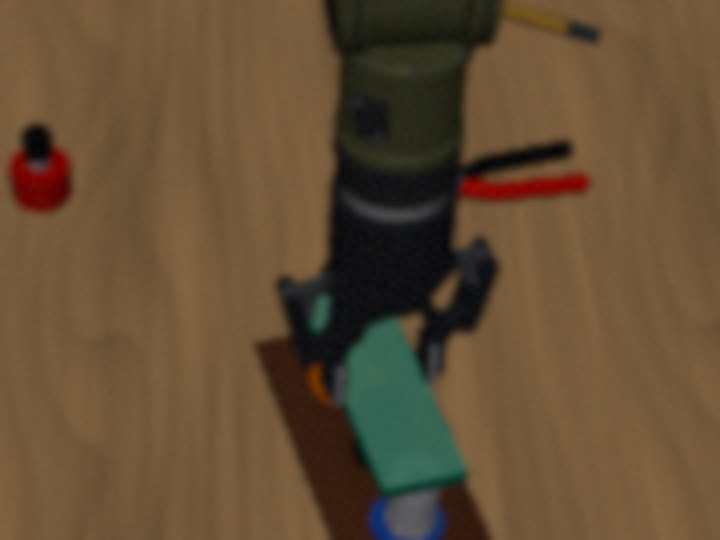

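```bash
python3 -m jog '[0,0,2,0,0,0,0.4, 0,0,4,0,0,0,0.4, 0,0,5,0.001,0.001,0,0.4, 0,0,5.5,0.001,0.001,0,0.4]' 60
python3 -m jog '[0,0,0.5,0,0,0,0.4, 0,0,1,0,0,0,0.4]' 60
```

```text
time_s: 23.45
eef_pos: [0.642, 0.0432, 0.0638]
tool_rot: [0.616, 0.788, 0.001, 0.0]
wrist_force: [-0.4, -0.1, -3.5]
grip_width: 0.0528
time_s: 23.65
eef_pos: [0.6421, 0.0432, 0.0628]
tool_rot: [0.616, 0.788, 0.001, 0.001]
wrist_force: [0.0, 0.4, -2.5]
grip_width: 0.0533
```

```bash
python3 -m jog '[0,0,0.7,0,0,0,0.4, 0,0,1,0,0,0,0.4]' 60
python3 -m jog '[0,0,0.7,0,0,0,0.4, 0,0,1,0,0,0,0.4]' 60
python3 -m jog '[0,0,0,0,0,0,0.66, 0,0,0,0,0,0,0.68, 0,0,0,0,0,0,0.72, 0,0,0,0,0,0,0.75, 0,0,0,0,0,0,0.75]' 60
python3 d.py .642 .0431 .15 14.1
python3 - <<'E'
from h import *
save("side","s13.png",(210,90,390,225),4)
import m
m.run(names=["glass_mid"])
E
```

```text
time_s: 23.85
eef_pos: [0.6422, 0.0432, 0.0624]
tool_rot: [0.616, 0.788, 0.001, 0.001]
wrist_force: [-1.3, 0.1, 2.6]
grip_width: 0.0528
time_s: 24.05
eef_pos: [0.6422, 0.0432, 0.0623]
tool_rot: [0.616, 0.788, 0.001, 0.001]
wrist_force: [-3.4, -0.3, 6.9]
grip_width: 0.053
time_s: 24.55
eef_pos: [0.6423, 0.0432, 0.0622]
tool_rot: [0.616, 0.788, 0.001, 0.001]
wrist_force: [0.3, -0.0, 0.5]
grip_width: 0.0638
shift mm [ -0.   -0.  -87.8] rot [ 0.003 -0.    -0.002] | pos [0.6423 0.0432 0.0622] yawy 14.0 q [ 0.07  0.56 -0.11  0.89  0.    1.39] F [ 0.3 -0.   0.5] w 0.0638 t 24.55
scene glass_mid 0.85 [285. 192.  60.  74.] zt 0.0759 topmean [0.6501 0.0104] rect [642.   42.4] [ 56.1 179.2] 14.3 circ 643.7 42.8 92.4
side glass_mid 0.62 [296. 172.  30.  46.] zt 0.0748 topmean [0.6516 0.0148] rect [648.5  21.6] [ 56.8 138. ] 14.3 circ 648.0 20.6 73.1
```

View pics/s13.png

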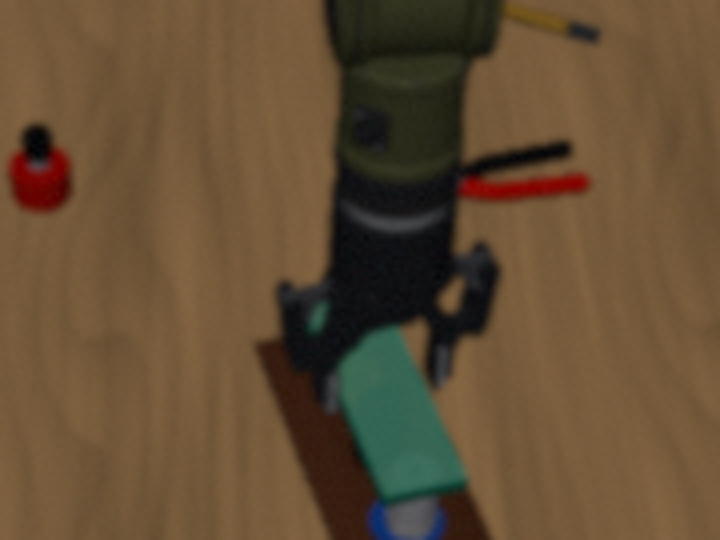

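The contact force rose to 7 N and the glass now rests released, about 1 mm from centre at 14.3°. Retreating straight up and checking.

```bash
python3 -m jog '[0,0,-10,0,0,0,0.77, 0,0,-30,0,0,0,0.77, 0,0,-70,0,0,0,0.77, 0,0,-110,0,0,0,0.77, 0,0,-120,0,0,0,0.77]' 60
python3 -m jog '[45,-30,0,0,0,0,0.6, 90,-60,0,0,0,0,0.6, 135,-90,0,0,0,0,0.6, 180,-120,0,0,0,0,0.6, 210,-150,0,0,0,0,0.6, 210,-155,0,0,0,0,0.6]' 60
python3 d.py .410 .3175 .11 20
python3 - <<'E'
from h import *
save("side","s14.png",(210,110,390,245),4)
save("scene","t14.png",(240,150,400,310),4)
import m
m.run(names=["alu_post_mid","brass_post_mid","prop_mid","glass_mid","weight_mid"])
E
```

```text
time_s: 25.3
eef_pos: [0.6448, 0.0433, 0.1885]
tool_rot: [0.616, 0.788, 0.004, 0.004]
wrist_force: [-0.3, 1.1, 0.5]
grip_width: 0.0656
time_s: 25.9
eef_pos: [0.4391, 0.2112, 0.1862]
tool_rot: [0.614, 0.79, 0.004, 0.003]
wrist_force: [0.8, -0.0, -0.1]
grip_width: 0.0513
shift mm [110.2  -2.7  76.2] rot [ 0.009  0.001 -0.1  ] | pos [0.4391 0.2112 0.1862] yawy 14.3 q [ 0.45  0.21 -0.32  1.03 -0.    1.77] F [ 0.8 -0.  -0.1] w 0.0513 t 25.9
scene prop_mid 0.56 [141. 291.  27.  30.] zt 0.0523 topmean [ 0.5015 -0.2872] rect [ 500.9 -287.1] [34.2 34.4] 1.2 circ 500.7 -286.8 17.9
scene glass_mid 0.84 [287. 183.  56.  84.] zt 0.0759 topmean [0.6433 0.0389] rect [641.7  43.4] [ 55.9 182. ] 14.1 circ 641.8 43.5 93.4
scene glass_mid 0.24 [217. 372.  23.  28.] zt 0.0766 topmean [ 0.7119 -0.3037] rect [ 711.5 -303.5] [19.1 19. ] 27.5 circ 711.6 -303.9 10.2
scene weight_mid 0.77 [298.  97.  17.  25.] zt 0.0603 topmean [0.4095 0.3166] rect [409.3 318. ] [20.7 20.6] 84.4 circ 408.4 318.4 11.9
side prop_mid 0.85 [241. 301.  17.  24.] zt 0.0512 topmean [ 0.501  -0.2887] rect [ 501.3 -287.9] [32.5 35.4] 0.5 circ 500.3 -288.1 18.0
side glass_mid 0.79 [285. 157.  40.  61.] zt 0.0749 topmean [0.6437 0.0392] rect [642.6  44. ] [ 56.9 185.2] 14.0 circ 641.5 43.9 94.6
side weight_mid 0.62 [206. 119.  23.  22.] zt 0.0589 topmean [0.4112 0.3161] rect [411.7 318.4] [24.9 21.5] 69.8 circ 412.5 317.6 14.0
```

View pics/t14.png

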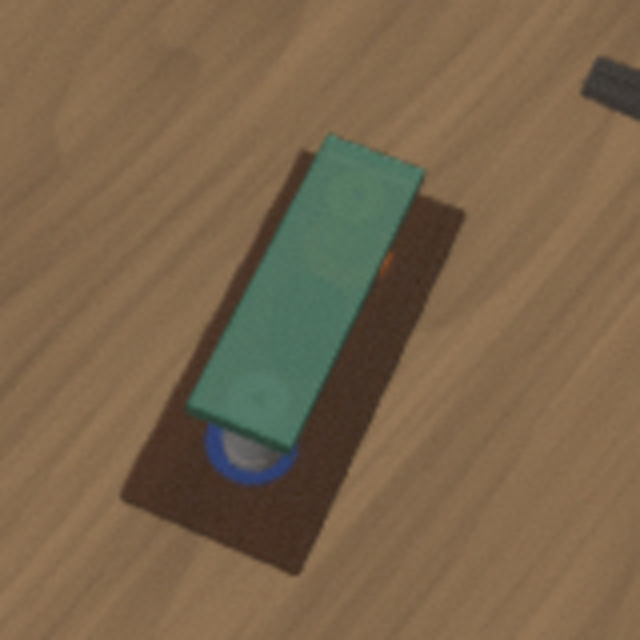

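View pics/s14.png

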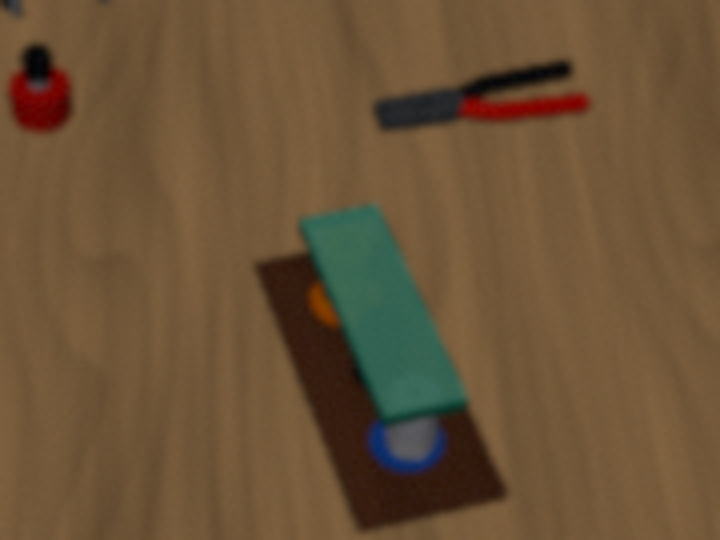

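The glass lies flat and centred, (0.642, 0.0437) at 14.1°, top at 75 mm. Now the weight at about (0.410, 0.3175).

```bash
python3 -m jog '[40,-1,20,0.003,0,0,0.6, 80,-2,45,0.006,0.001,0,0.6, 110,-3,70,0.009,0.001,0,0.6, 110,-3,70,0.009,0.001,0,0.6, 110,-3,70,0.009,0.001,0,0.6]' 60
python3 d.py .410 .3175 .036 14.1
python3 - <<'E'
from h import *
st=r.read_state();c=save("wrist","w15.png");W=world(c,st)
for d in r.regions_of("wrist","weight_mid")[:2]:
    P=W[d["pixels"]];zt=np.nanpercentile(P[:,2],95);T=P[P[:,2]>zt-.005];print(d["p"],d["box"],zt,T.mean(0),cv2.minEnclosingCircle((T[:,:2]*1000).astype(np.float32)))
E
```

```text
time_s: 27.1
eef_pos: [0.4146, 0.3153, 0.1154]
tool_rot: [0.615, 0.788, 0.0, 0.001]
wrist_force: [-0.7, 0.4, -0.1]
grip_width: 0.0507
shift mm [ 3.4 -4.1 79.3] rot [ 0.002  0.002 -0.001] | pos [0.4146 0.3153 0.1154] yawy 14.1 q [ 0.65  0.33 -0.36  0.88 -0.    1.98] F [-0.7  0.4 -0.1] w 0.0507 t 27.1
0.59 [228.8, 170.1, 68.6, 71.3] 0.05996131577161338 [0.40674876 0.32126591 0.05910605] ((406.88421630859375, 320.21728515625), 11.976513862609863)
```

View pics/w15.png

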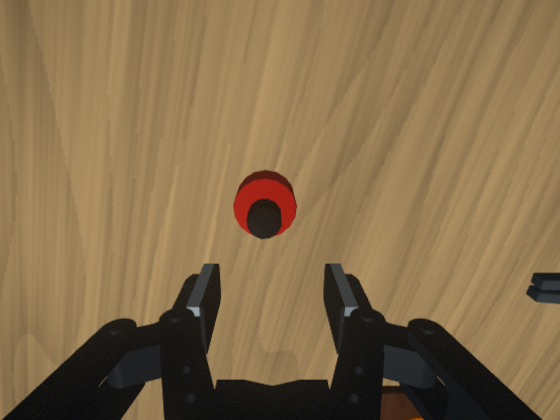

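The weight's knob is at (264,218), centred between the jaws. Descending to put the pads on the knob.

```bash
python3 -m jog '[4.7,-4.6,35,0.002,0.002,0,0.6, 4.7,-4.6,65,0.002,0.002,0,0.6, 4.7,-4.6,78,0.002,0.002,0,0.6, 4.7,-4.6,78,0.002,0.002,0,0.6, 4.7,-4.6,78,0.002,0.002,0,0.1, 4.7,-4.6,78,0.002,0.002,0,0.1, 4.7,-4.6,78,0.002,0.002,0,0.1, 4.7,-4.6,78,0.002,0.002,0,0.1]' 60
python3 -m jog '[0,0,0,0,0,0,0.1, 0,0,0,0,0,0,0.1]' 80
python3 -m jog '[0,0,-10,0,0,0,0.1, 0,0,-30,0,0,0,0.1, 0,0,-60,0,0,0,0.1, 0,0,-90,0,0,0,0.1, 0,0,-120,0,0,0,0.1, 0,0,-140,0,0,0,0.1, 0,0,-140,0,0,0,0.1]' 80
python3 d.py .642 .0435 .18 14.1
python3 - <<'E'
from h import *
save("side","s16.png",(150,60,290,180),5)
st=r.read_state();c=save("wrist","w16.png");W=world(c,st)
for d in r.regions_of("wrist","weight_mid")[:1]:
    P=W[d["pixels"]];zt=np.nanpercentile(P[:,2],95);print(d["p"],d["box"],zt,st["eef_pos"])
E
```

```text
time_s: 28.0
eef_pos: [0.4106, 0.3185, 0.0402]
tool_rot: [0.616, 0.788, 0.002, 0.0]
wrist_force: [-3.7, -1.7, 6.5]
grip_width: 0.0216
time_s: 28.2
eef_pos: [0.4109, 0.3185, 0.0404]
tool_rot: [0.616, 0.788, 0.002, 0.0]
wrist_force: [0.4, 0.2, -3.8]
grip_width: 0.0213
time_s: 28.9
eef_pos: [0.4124, 0.3196, 0.1838]
tool_rot: [0.616, 0.788, 0.005, 0.001]
wrist_force: [0.9, -0.0, -5.9]
grip_width: 0.0216
shift mm [-323.3  156.3    3.9] rot [ 0.01  -0.005 -0.003] | pos [0.4124 0.3196 0.1838] yawy 13.9 q [ 0.66  0.27 -0.25  1.04  0.    1.99] F [ 0.9 -0.  -5.9] w 0.0216 t 28.9
0.78 [225.4, 203.9, 88.8, 112.8] 0.2018409678410285 [0.41141191 0.31884434 0.18174729]
```

View pics/w16.png

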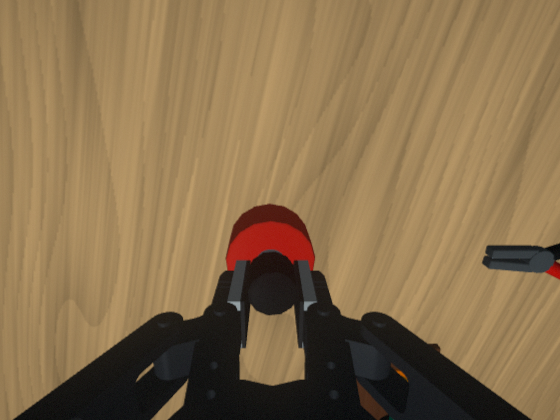

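View pics/s16.png

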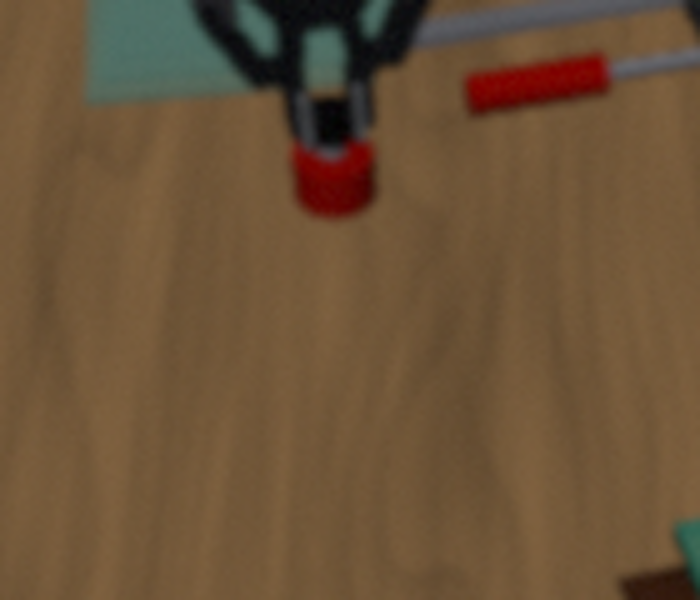

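The weight is held upright, its base 40 mm below the TCP, so it should touch down at TCP z ≈ 113 mm. Carrying it over.

```bash
python3 -m jog '[-25,12,0,0.002,-0.001,0,0.1, -65,31,0,0.004,-0.002,0,0.1, -108,52,0,0.006,-0.003,0,0.1, -152,73,0,0.008,-0.004,0,0.1, -196,94,2,0.01,-0.005,0,0.1, -240,116,4,0.01,-0.005,0,0.1, -280,136,4,0.01,-0.005,0,0.1, -308,149,4,0.01,-0.005,-0.003,0.1]' 80
python3 d.py .642 .0435 .15 14.1
```

```text
time_s: 29.85
eef_pos: [0.6292, 0.0515, 0.1724]
tool_rot: [0.616, 0.788, -0.006, -0.002]
wrist_force: [1.2, 0.7, -5.5]
grip_width: 0.0214
shift mm [-10.7  10.8  22.3] rot [-0.012  0.004 -0.002] | pos [0.6292 0.0515 0.1724] yawy 14.0 q [ 0.08  0.48  0.04  1.14 -0.01  1.41] F [ 1.2  0.7 -5.5] w 0.0214 t 29.85
```

```bash
python3 -m jog '[-5,5,5,-0.006,0.002,0,0.1, -10.7,10.5,15,-0.012,0.004,-0.002,0.1, -10.7,10.5,20,-0.012,0.004,-0.002,0.1, -10.7,10.5,20,-0.012,0.004,-0.002,0.1, -10.7,10.5,20,-0.012,0.004,-0.002,0.1]' 80
python3 d.py .642 .0437 .114 14.1
python3 - <<'E'
from h import *
save("side","s17.png",(210,70,390,205),4)
st=r.read_state();c=save("wrist","w17.png");W=world(c,st)
for d in r.regions_of("wrist","weight_mid")[:1]:
    P=W[d["pixels"]];zt=np.nanpercentile(P[:,2],95);T=P[P[:,2]>zt-.005];print(d["p"],d["box"],zt,st["eef_pos"],T.mean(0),cv2.minEnclosingCircle((T[:,:2]*1000).astype(np.float32)))
E
```

```text
time_s: 30.35
eef_pos: [0.6405, 0.0447, 0.1518]
tool_rot: [0.614, 0.789, -0.0, -0.001]
wrist_force: [0.4, -0.2, -5.5]
grip_width: 0.0218
shift mm [-1.3  1.3 37.8] rot [-0.001 -0.     0.001] | pos [0.6405 0.0447 0.1518] yawy 14.2 q [0.07 0.5  0.02 1.1  0.   1.39] F [ 0.4 -0.2 -5.5] w 0.0218 t 30.35
0.84 [224.6, 205.5, 88.0, 110.9] 0.1725446783626392 [0.64104661 0.04459757 0.15245285] [0.63905404 0.04842268 0.17167183] ((639.4607543945312, 47.28396224975586), 11.862531661987305)
```

View pics/w17.png

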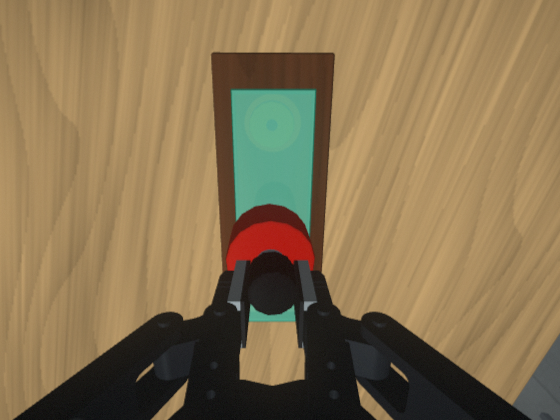

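View pics/s17.png

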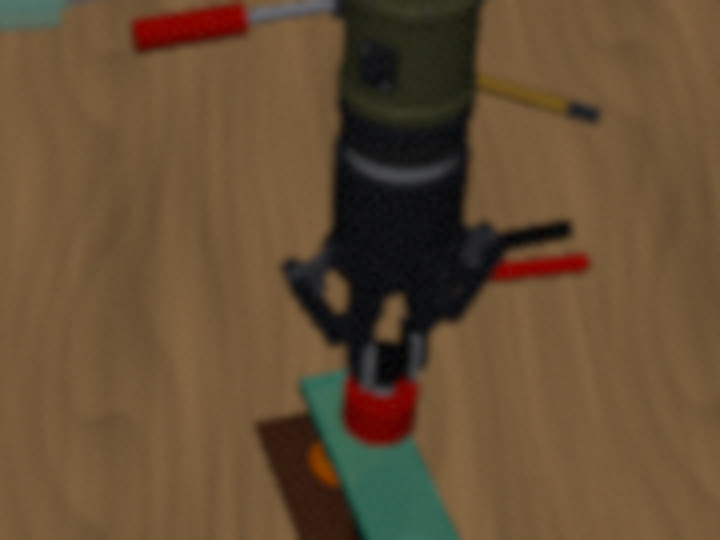

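```bash
python3 -m jog '[-1,0.5,12,-0.001,0,0,0.1, -1.5,0.5,22,-0.001,0,0,0.1, -1.5,0.5,29,-0.001,0,0,0.1, -1.5,0.5,33,-0.001,0,0,0.1, -1.5,0.5,35,-0.001,0,0,0.1, -1.5,0.5,36,-0.001,0,0,0.1, -1.5,0.5,36.5,-0.001,0,0,0.1]' 80
python3 d.py .642 .0437 .113 14.1
```

```text
time_s: 31.2
eef_pos: [0.6428, 0.043, 0.1167]
tool_rot: [0.615, 0.789, 0.001, 0.001]
wrist_force: [0.5, 0.5, -5.8]
grip_width: 0.0214
shift mm [ 0.9 -0.6  3.7] rot [0.003 0.    0.001] | pos [0.6428 0.043  0.1167] yawy 14.2 q [ 0.07  0.52 -0.03  1.01  0.    1.39] F [ 0.5  0.5 -5.8] w 0.0214 t 31.2
```

```bash
python3 -m jog '[0,0,0.8,0.001,0,0,0.1, 0.5,0,1.6,0.002,0,0,0.1, 0.5,0,2.2,0.003,0,0,0.1, 0.5,0,2.5,0.003,0,0,0.1]' 80
python3 -m jog '[0,0,0.4,0,0,0,0.1, 0,0,0.7,0,0,0,0.1]' 80
python3 -m jog '[0,0,0.4,0,0,0,0.1, 0,0,0.7,0,0,0,0.1]' 80
```

```text
time_s: 31.6
eef_pos: [0.6427, 0.0435, 0.1142]
tool_rot: [0.615, 0.789, -0.0, 0.0]
wrist_force: [-0.6, -1.0, -5.1]
grip_width: 0.0214
time_s: 31.8
eef_pos: [0.6428, 0.0435, 0.1135]
tool_rot: [0.615, 0.789, -0.0, 0.0]
wrist_force: [-0.3, -1.4, -4.7]
grip_width: 0.0215
time_s: 32.0
eef_pos: [0.6431, 0.0436, 0.1134]
tool_rot: [0.615, 0.789, 0.0, 0.001]
wrist_force: [-1.2, -0.2, -1.9]
grip_width: 0.021
```

The carried load has dropped from 5.5 N to 1.9 N, so the weight is down on the glass. Releasing gently.

```bash
python3 -m jog '[0,0,0.3,0,0,0,0.1, 0,0,0.3,0,0,0,0.1]' 20
python3 -m jog '[0,0,0,0,0,0,0.35, 0,0,0,0,0,0,0.45, 0,0,0,0,0,0,0.55, 0,0,0,0,0,0,0.6, 0,0,0,0,0,0,0.6, 0,0,-15,0,0,0,0.6, 0,0,-35,0,0,0,0.6, 0,0,-70,0,0,0,0.6]'
python3 -m jog '[45,-30,-20,0,0,0,0.6, 90,-60,-20,0,0,0,0.6, 135,-90,-20,0,0,0,0.6, 180,-120,-20,0,0,0,0.6, 210,-150,-20,0,0,0,0.6, 210,-155,-20,0,0,0,0.6]'
python3 - <<'E'
from h import *
save("side","s18.png",(210,110,390,245),4)
save("scene","t18.png",(240,150,400,310),4)
import m
m.run(names=["glass_mid","weight_mid","alu_post_mid","brass_post_mid","pliers_mid","oil_mid"])
E
```

```text
time_s: 32.2
eef_pos: [0.6432, 0.0436, 0.1134]
tool_rot: [0.615, 0.789, 0.0, 0.001]
wrist_force: [0.3, 0.3, -2.5]
grip_width: 0.0215
time_s: 33.0
eef_pos: [0.6413, 0.0435, 0.1817]
tool_rot: [0.615, 0.789, -0.001, -0.001]
wrist_force: [-0.2, -0.0, 0.0]
grip_width: 0.0513
time_s: 33.6
eef_pos: [0.4359, 0.2109, 0.2025]
tool_rot: [0.613, 0.79, -0.002, -0.002]
wrist_force: [0.8, -0.2, -0.1]
grip_width: 0.0514
scene glass_mid 0.74 [286. 184.  58.  81.] zt 0.076 topmean [0.6468 0.0336] rect [641.6  44.4] [ 56.  182.9] 14.1 circ 644.1 44.9 94.1
scene weight_mid 0.55 [306. 200.  25.  31.] zt 0.134 topmean [0.6415 0.0431] rect [641.2  43.6] [23.  22.9] 18.1 circ 641.7 44.2 12.9
scene alu_post_mid 0.67 [299. 258.  11.  12.] zt 0.0654 topmean [ 0.6733 -0.0408] rect [673.2 -40.9] [19.2  0.3] 11.9 circ 673.2 -40.9 9.6
scene pliers_mid 0.76 [386. 168.  70.  39.] zt 0.0182 topmean [0.7434 0.3124] rect [740.4 312.7] [159.8  55.9] 12.1 circ 742.2 310.3 81.4
scene oil_mid 0.97 [214. 371.  25.  30.] zt 0.0764 topmean [ 0.7118 -0.3037] rect [ 711.4 -303.6] [18.9 19.1] 84.1 circ 711.7 -303.0 10.3
scene oil_mid 0.48 [285. 180.  60.  85.] zt 0.076 topmean [0.6469 0.0332] rect [641.7  44.1] [ 56.  182.1] 14.1 circ 643.0 44.7 93.7
side glass_mid 0.6 [285. 159.  42.  58.] zt 0.0746 topmean [0.6436 0.0267] rect [642.8  43.9] [ 55.9 184.6] 14.2 circ 640.5 42.7 94.6
side weight_mid 0.71 [291. 165.  26.  29.] zt 0.1317 topmean [0.6422 0.0407] rect [642.   41.2] [19.7 21.2] 33.4 circ 642.6 41.8 11.4
side pliers_mid 0.89 [308. 124.  50.  18.] zt 0.0168 topmean [0.7419 0.3097] rect [742.  307.9] [160.4  54.7] 12.6 circ 742.3 309.8 81.1
side oil_mid 0.85 [336. 302.  22.  27.] zt 0.0738 topmean [ 0.7111 -0.3057] rect [ 710.7 -305.2] [16.8 17.7] 13.8 circ 711.5 -305.0 9.5
```

View pics/t18.png

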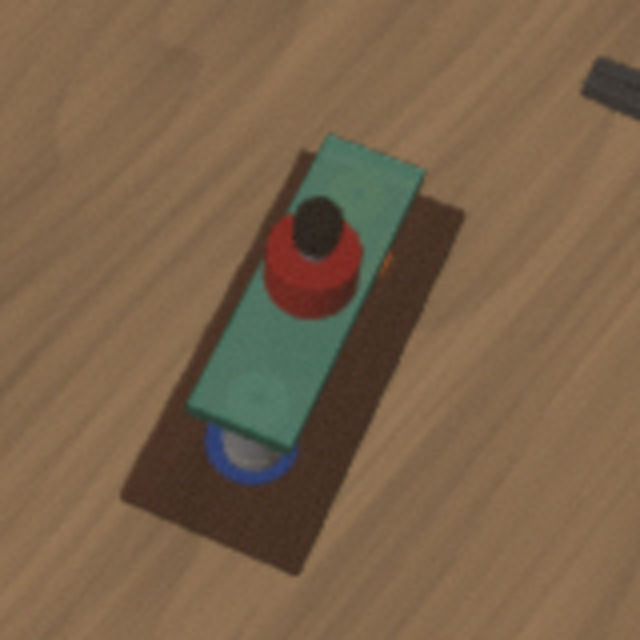

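View pics/s18.png

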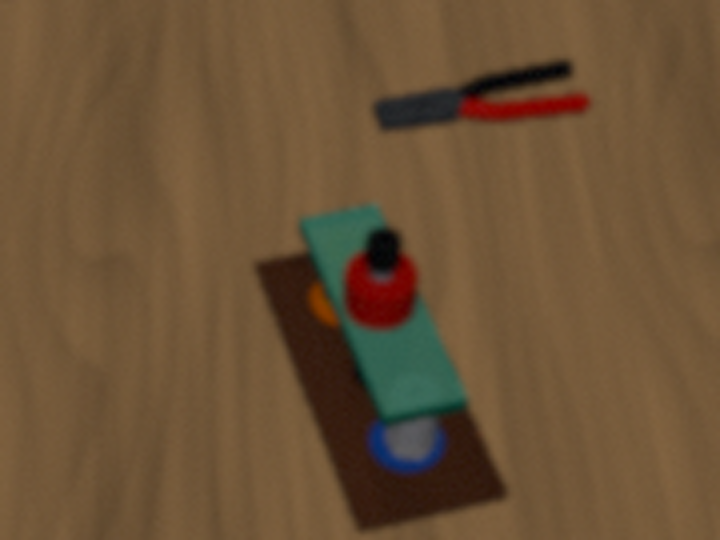

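The weight stands knob up on the middle of the glass, 1–2 mm off, with its top at 133 mm. The glass is flat and in line, the arm is clear, and the pliers and oil bottle haven't moved. Handing in.

```bash
python3 -c "
from cell import r
print(r.sign_off())"
```

```text
the job is handed in; nothing more can be done
None
```

The dry set-up is built and handed in at about 34 s of the 120 s allowed. My last camera checks were within every tolerance; sign-off gives no verdict.

| Part | Last measured position | Tolerance |
|---|---|---|
| Brass post on orange pad | about 1–2 mm off centre | 10 mm |
| Aluminium post on blue pad | about 3 mm off centre | 10 mm |
| Prop on the board's middle | about 5 mm off centre | 12 mm |
| Glass across the posts | flat, about 1 mm off centre, in line with the board (14.1° against 14.1°) | 15 mm, 0.15 rad |
| Weight on the glass, knob up | about 1–3 mm off the glass's middle, top at about 133 mm | 14 mm |

- **Forces:** the weight was lowered by feel, with the wrist force changing by only a few newtons at contact.
- **Bystanders:** the pliers and oil bottle read the same as at the start, within measurement noise. I did not touch the purple look-alike.
- **Disagreements:** the cameras differed by 1–3 mm from each other throughout. The two posts and the prop were last measured before the glass went on, because it hides their tops. Afterwards the glass still measured level and in place.

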